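# Load the drying rack and check its heat

## Robot

A 7-joint arm with a two-finger parallel gripper is mounted at the origin on the work surface. World frame = base frame: x ahead of the robot, y to its left, z up, the work surface at z = 0. Lengths are in mm, angles in rad, forces in N, time in s.
With the tool pointing down it reaches from about 425 to 975 mm from the base axis. Payload 16.7 kg.
Tool frame: the origin (TCP) lies at the very end of the fingers, on their centre line; the grasp point (between the pads) lies 19 mm behind it; z points along the fingers, x is the direction in which the jaws open and shut, and the axes are right-handed (so a half turn about z gives the same grasp; the last joint's range is limited). The gripper opens to 85 mm and grips with 20 to 120 N. Pads are 22 mm wide; open, the fingers measure 114 mm over their backs; the gripper's body (76 mm by 85 mm) begins 54 mm behind the grasp point. The pads swing forward as they close: fully open they stand 13 mm farther back than shut.
Start: joints at [0.962, 0.426, 0.074, 1.606, -0.034, 1.111, -0.067], TCP at [299.509, -604.873, 231.302] pointing down, gripper open.
Joint ranges: [-2.85, 2.85], [-0.5, 2.14], [-1.23, 1.37], [0.21, 2.46], [-1.02, 4.16], [0.16, 2.05], [-2.73, 2.73]. Speed limits (rad/s): [1.89, 1.89, 2.39, 2.39, 3.01, 3.01, 3.01].

## Interface

Orientations are given as a unit quaternion [x, y, z, w].
In Python, from cell import arm gives the robot as it stands.
- The arm moves only by the tool carry_out, never from a script. Its arguments are lists of equal length, an entry for each row: "slide": the shift along the tool's x, y, z scaled (see below), a list of three; "delta_rot": the turn, a rotation vector about the tool's x, y, z scaled (see below), a list of three. In form: {"slide": [[x, y, z], ...], "delta_rot": [[ax, ay, az], ...]}. A call has exactly 5 rows; each row shifts and turns the commanded pose from where the row before left it, along the tool's axes as they then stand; what a row does not reach is not made up. The controller multiplies each number of a shift by 0.05 m and each number of a turn by 8 degrees. A row lasts 1/10 s, in which the tool goes at most 50 mm and 8.59 degrees, less where a joint would pass 70% of its speed; a pose out of reach is approached as far as the arm can. A call with a number of a shift or a turn outside -1 to 1 is refused whole. A call with a gripper value outside its range is refused whole. "jaw" is the gripper's target within -1 to 1 (shut at 1, half-way at 0, fully open at -1), set as the call begins (left out, the last holds). The fingers move at their own pace and stop on an object; "grip_force" is the grip in N (left out, the last holds). Time passes only in rows, so rows that do not move let the fingers close, or fill a call up. It gives the time, the measured TCP pose, the force and the opening at its end, in the units of the state.
- arm.get_state(): the state, without advancing time (a new reading comes with each control period).
- arm.grab_frame(name): name is "scene" or "side" or "wrist"; returns a dict with "pixels" (480x640x3 uint8, red, green, blue), "depth" (480x640 float32, mm along the optical axis (not along the pixel's ray), 0 where there is no reading), "fx", "fy", "cx", "cy" (pixels), "k1" (the pictures are not rectified: a ray, as slopes to the right and down, at radius r is drawn at 1 + k1 r^2 times it, then the intrinsics apply), "T" (4x4, takes a point from camera to world coordinates). Camera axes: x right, y down, z forward; pixel columns grow to the right and rows downward; lengths in mm; the calibration is good to about 2 mm. A picture is of the moment at which its call begins.
- arm.job_done(): hands the job in, once; it reports no verdict.
The state is a dict: "clock": time; "joints": joint angles; "joint_vel": joint speeds; "effort": joint torques, N m; "eef_pos": TCP position; "tool_rot": TCP orientation; "ft_force": force on the tool from outside, world axes, zero at the start; "moment": the same for the moment, N m; "finger_gap": opening from 0.0 (shut) to 1.0 (fully open).
Only numpy, scipy, OpenCV 4.12 (cv2) and the standard library are available. Lean on these libraries where they do the work, as an engineer would, in place of code of your own. Each camera call takes 0.05 s, during which the arm holds its last target.

## Task

Clear the wood offcut off the drying rack into the small grey scrap tray, then lay every aluminium tube across the rack's two rails, each cradled in its own pair of V-grooves and centred so that it lies in both rails; then push the heater's switch lever all the way over to on. Then pick up the infrared thermometer, hold it level and steady for a good second aimed at the middle of the black spot on the console with its lens about 10 cm from it, and lay it back lengthwise in its dock. Leave the other things on the bench where they are.

Things in the scene. Friction and masses are not known exactly. Their poses are not given: they have to be found in the camera images.
- tube0_mid (a point): plain aluminium tube, 30 mm diameter, 120 mm long, 90 g, ends closed by dark discs; starts lying on the black rubber mat (level with the bench, with a rim 8 mm high, 4 mm thick around it, so a finger that goes down beside a tube lying at the rim must stay above 8 mm). The tube rolls if knocked. This point is at its centre; its x axis runs along the tube. May be absent from a start (None).
- tube1_mid (a point): plain aluminium tube, 30 mm diameter, 120 mm long, 90 g, ends closed by dark discs; starts lying on the black rubber mat (level with the bench, with a rim 8 mm high, 4 mm thick around it, so a finger that goes down beside a tube lying at the rim must stay above 8 mm). The tube rolls if knocked. This point is at its centre; its x axis runs along the tube. May be absent from a start (None).
- tube2_mid (a point): plain aluminium tube, 30 mm diameter, 120 mm long, 90 g, ends closed by dark discs; starts lying on the black rubber mat (level with the bench, with a rim 8 mm high, 4 mm thick around it, so a finger that goes down beside a tube lying at the rim must stay above 8 mm). The tube rolls if knocked. This point is at its centre; its x axis runs along the tube. May be absent from a start (None).
- tube3_mid (a point): plain aluminium tube, 30 mm diameter, 120 mm long, 90 g, ends closed by dark discs; starts lying on the black rubber mat (level with the bench, with a rim 8 mm high, 4 mm thick around it, so a finger that goes down beside a tube lying at the rim must stay above 8 mm). The tube rolls if knocked. This point is at its centre; its x axis runs along the tube. May be absent from a start (None).
- groove0 (a point): V-groove 0 of the drying rack (0 at the rack's -y end, 62 mm from one groove to the next): two notches, one in each rail, that carry one tube. This point is where the centre of a tube lies when seated, midway between the rails, 45 mm above the bench. Axes are those of the rack: x along the groove (the tube's direction), y from groove to groove, z up.
- groove1 (a point): V-groove 1 of the drying rack (0 at the rack's -y end, 62 mm from one groove to the next): two notches, one in each rail, that carry one tube. This point is where the centre of a tube lies when seated, midway between the rails, 45 mm above the bench. Axes are those of the rack: x along the groove (the tube's direction), y from groove to groove, z up.
- groove2 (a point): V-groove 2 of the drying rack (0 at the rack's -y end, 62 mm from one groove to the next): two notches, one in each rail, that carry one tube. This point is where the centre of a tube lies when seated, midway between the rails, 45 mm above the bench. Axes are those of the rack: x along the groove (the tube's direction), y from groove to groove, z up.
- groove3 (a point): V-groove 3 of the drying rack (0 at the rack's -y end, 62 mm from one groove to the next): two notches, one in each rail, that carry one tube. This point is where the centre of a tube lies when seated, midway between the rails, 45 mm above the bench. Axes are those of the rack: x along the groove (the tube's direction), y from groove to groove, z up.
- rack: drying rack, fixed: two grey rails 248 mm long along its y axis, 16 mm thick, centred at x = -42 and +42 mm (68 mm free between them for fingers), tops 44 mm above the bench; each rail has four 90-degree V-notches 40 mm wide and 20 mm deep, flat lands of 22 mm between them. Two low bars (14 mm high) join the rails at their ends. Origin at the centre of its underside on the bench.
- spot (a point): centre of the matt black round measuring spot (50 mm dia) on the white 45-degree sloped face of the heater console, which is fixed. Axes are the console's: x horizontal, pointing away from the viewer of the face (into the console), z up; the face looks toward -x and up. About 100 mm above the bench.
- lever (a joint): heater switch lever on the console beside the sloped face: 0 rad = off, leaning toward the console's -x; 1.0 rad = on, leaning toward +x (end stop). Starts within 0 to 0.2. It stays where it is left; a push of about 1 to 2 N on its knob moves it.
- lever_tip (a point): centre of the lever's round black knob, 26 mm dia, at the end of a 10 mm thick steel stem, 80 mm from the pivot
- lever_pivot (a point): pivot of the lever, 72 mm above the bench, on top of the console's ledge (ledge 50 mm above the bench, with a 25 mm high, 70 x 50 mm lever base on it). Axes are the console's; the lever swings in the x-z plane.
- thermo_mid (a point): hand-held infrared thermometer: square grey body 120 mm long (along its own x) and 38 x 38 mm across, with a round black lens snout 28 mm dia, 26 mm long at its +x end; small screen on top; 180 g. It measures straight ahead along its +x axis. This point is the centre of the square body.
- thermo_lens (a point): middle of the thermometer's front lens, 86 mm ahead (+x) of thermo_mid; same axes, x is the measuring direction
- dock_floor (a point): thermometer's dock, fixed: shallow black open tray 184 x 72 mm (inside 176 x 64), rim 14 mm above the bench, floor 4 mm above the bench. This point is the centre of its floor; x along its length. Fingers beside the thermometer must stay above the rim. The thermometer starts lying in it with its lens toward +x.
- offcut_mid (a point): wood offcut, a bar 110 mm long (its x) x 28 wide (its y) x 30 high, 60 g; starts lying on the lands of the two rails between grooves 1 and 2, along the grooves, its underside 44 mm above the bench. This point is its centre.
- tray_floor (a point): small grey open scrap tray, fixed: 158 x 90 mm outside (150 x 82 inside), rim 22 mm above the bench. This point is the centre of its floor, 4 mm above the bench; x along its length
- paint_can: bystander: round steel paint can with a brown band, 104 dia x 122 high; origin at the centre of its underside
- screw_jar: bystander: pale lidded jar, 70 dia x 90 high; origin at the centre of its underside
- tape_measure: bystander: black tape measure, 70 x 36 x 66 high; origin at the centre of its underside
- sanding_block: bystander: cork sanding block, 90 x 50 x 22 high; origin at the centre of its underside
- glue_bottle: bystander: white bottle, 64 dia x 170 high; origin at the centre of its underside
- hammer: bystander: hammer lying along its own x, handle toward its -x, wooden handle, steel head, 250 to 300 long

How it is judged:
By the outcome, as a careful person would: the job done as asked, in the order asked, and still so for the second after the job is handed in, with the robot touching nothing.
Of tube0, tube1, tube2, tube3 only 3 to 4 are there at a start; the rules pass over those that are not, and their reading is None.
At some moment in a run one of tube0, tube1, tube2, tube3, thermo may be knocked a few centimetres aside while the robot is not near it.
Once in a run the grip may slacken for a moment while it holds something.
It also fails if it takes over 200 s, if anything falls off the work surface, if the arm or the gripper's body presses on something with over 40 N, if the wrist force passes 120 N, or if a joint passes its speed limit or range.

## Working session

There is one attempt and no reset: what is moved stays moved. The work goes in short steps, Python scripts to look and compute and a tool call to move; the robot and the scene stay as the last step left them, time stands still between calls to the robot, and variables do not carry over. Pictures are saved under pics/ and viewed, and the job is handed in when it is done.

Besides the shell and the picture viewer there is one more tool, called after "Call:" in YAML: its name, and indented under it one key for each argument. carry_out: Moves the arm, as the interface text tells. Its arguments: {"type":"object","properties":{"slide":{"type":"array","items":{"type":"array","items":{"type":"number","minimum":-1,"maximum":1}}},"delta_rot":{"type":"array","items":{"type":"array","items":{"type":"number","minimum":-1,"maximum":1}}},"jaw":{"type":"number"},"grip_force":{"type":"number"}},"required":["slide","delta_rot"]}

```bash
mkdir -p pics; ls; cat > h.py <<'E'
import numpy as np,cv2
from scipy.spatial.transform import Rotation as R
from cell import arm
def grab(n,fn=None):
    f=arm.grab_frame(n)
    if fn: cv2.imwrite('pics/'+fn+'.png',cv2.cvtColor(f['pixels'],cv2.COLOR_RGB2BGR))
    return f
def ray(f,u,v):
    K=np.array([[f['fx'],0,f['cx']],[0,f['fy'],f['cy']],[0,0,1.]])
    x=(u-f['cx'])/f['fx'];y=(v-f['cy'])/f['fy'];a,b=x,y
    for _ in range(20):
        s=1+f['k1']*(a*a+b*b);a,b=x/s,y/s
    T=np.array(f['T']);return T[:3,3],T[:3,:3]@np.array([a,b,1.])
def onz(f,u,v,z):
    o,d=ray(f,u,v);return o+d*(z-o[2])/d[2]
def dep(f,u,v):
    o,d=ray(f,u,v);return o+d*float(f['depth'][int(round(v)),int(round(u))])
def proj(f,p):
    T=np.array(f['T']);q=T[:3,:3].T@(np.array(p,float)-T[:3,3]);a,b=q[0]/q[2],q[1]/q[2];s=1+f['k1']*(a*a+b*b)
    return f['cx']+f['fx']*a*s,f['cy']+f['fy']*b*s
def cloud(f):
    # full map of world points
    v,u=np.mgrid[0:480,0:640]
    x=(u-f['cx'])/f['fx'];y=(v-f['cy'])/f['fy'];a,b=x.copy(),y.copy()
    for _ in range(20):
        s=1+f['k1']*(a*a+b*b);a,b=x/s,y/s
    d=f['depth'];P=np.stack([a*d,b*d,d],-1);T=np.array(f['T'])
    W=P@T[:3,:3].T+T[:3,3];W[d<=0]=np.nan;return W
E
python3 - <<'E'
from h import *
s=arm.get_state();print(s)
for n in('scene','side','wrist'):
    f=grab(n,n+'0');print(n,f['fx'],f['k1'],np.round(f['T'],3).tolist(),(f['depth']>0).mean())
E
```

```text
pics
{'clock': 0.0, 'joints': array([ 0.96148651,  0.42673136,  0.07383097,  1.60661191, -0.03407771,
        1.11080732, -0.06708081]), 'joint_vel': array([-0.00247872, -0.00027594,  0.00097597,  0.00150683,  0.00112891,
        0.0010344 ,  0.00113822]), 'effort': array([-1.15515952e-03, -9.49842453e+01,  3.75962332e+00, -4.63515401e+01,
        1.90648867e-02,  1.02913383e-02, -5.74175510e-05]), 'eef_pos': array([ 299.34533118, -604.53267663,  230.60827893]), 'tool_rot': array([ 8.49644307e-01, -5.27355790e-01, -5.78495913e-04, -2.95649482e-04]), 'ft_force': array([-0.60235231, -0.44758315, -0.86405398]), 'moment': array([ 0.03679323, -0.0496451 , -0.06015165]), 'finger_gap': 0.9981843038793088}
scene 553.3944257482909 -0.04948917264439212 [[-0.671, 0.43, -0.604, 1235.649], [0.741, 0.385, -0.55, 626.046], [-0.004, -0.817, -0.577, 790.612], [0.0, 0.0, 0.0, 1.0]] 0.9960188802083333
side 607.6689250922809 -0.03250023475452132 [[-0.844, -0.391, 0.368, -70.361], [-0.536, 0.63, -0.562, 901.9], [-0.012, -0.672, -0.741, 1314.12], [0.0, 0.0, 0.0, 1.0]] 0.9961979166666667
wrist 404.5001926586994 0.03175336537816484 [[0.444, -0.858, -0.259, 364.719], [-0.896, -0.425, -0.127, -572.982], [-0.002, 0.288, -0.958, 374.002], [0.0, 0.0, 0.0, 1.0]] 0.99599609375
```

View pics/scene0.png

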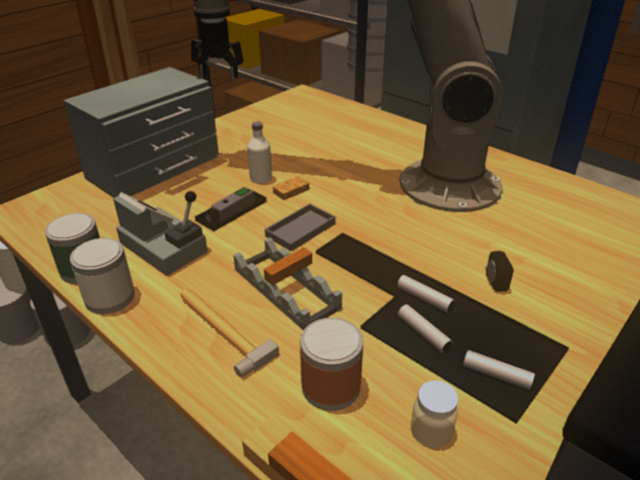

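View pics/side0.png

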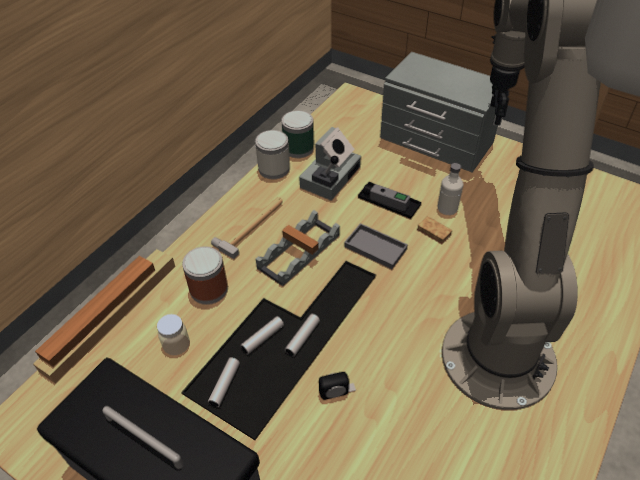

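View pics/wrist0.png

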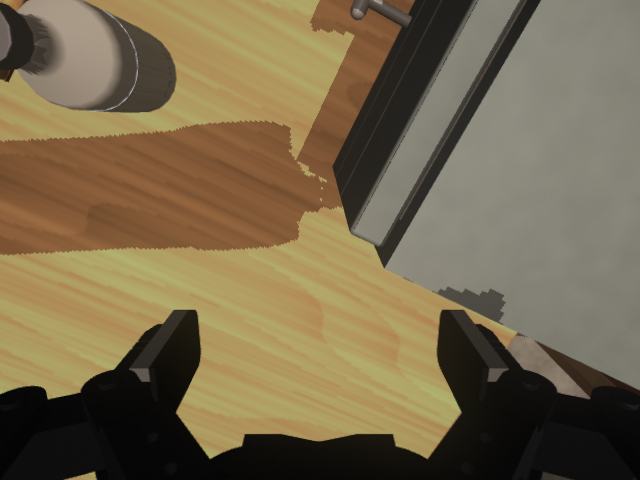

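Three tubes on the black mat (scene ≈(425,292), (425,328), (498,370)). The offcut is on the rack (288,264), with the tray at (300,227), dock at (231,208) and console at (160,230). I'll build a top-down map from depth.

```bash
cat >> h.py <<'E'
def topdown(fs,x0,x1,y0,y1,mm,zmax=400):
    H=int((x1-x0)/mm);W=int((y1-y0)/mm);im=np.zeros((H,W,3),np.uint8);hz=np.full((H,W),-1e9)
    for f in fs:
        P=cloud(f).reshape(-1,3);C=f['pixels'].reshape(-1,3)
        ok=np.isfinite(P[:,0])&(P[:,2]<zmax);P=P[ok];C=C[ok]
        r=((x1-P[:,0])/mm).astype(int);c=((y1-P[:,1])/mm).astype(int)
        k=(r>=0)&(r<H)&(c>=0)&(c<W);o=np.argsort(P[k,2]);r,c,C,z=r[k][o],c[k][o],C[k][o],P[k,2][o]
        m=z>hz[r,c]; im[r[m],c[m]]=C[m];hz[r[m],c[m]]=z[m]
    return im,hz
E
python3 - <<'E'
from h import *
fs=[grab('scene'),grab('side')]
np.save('fs.npy',np.array(fs,dtype=object),allow_pickle=True)
im,hz=topdown(fs,250,1050,-600,600,2)
im=cv2.resize(im,(800,534))[:, :]
# grid
for y in range(-600,601,100): 
    c=int((600-y)/1200*800);cv2.line(im,(c,0),(c,533),(0,255,255),1);cv2.putText(im,str(y),(c,10),0,.35,(255,0,0))
for x in range(300,1050,100):
    r=int((1050-x)/800*534);cv2.line(im,(0,r),(799,r),(0,255,255),1);cv2.putText(im,str(x),(0,r),0,.35,(255,0,0))
cv2.imwrite('pics/top0.png',im[:,:,::-1])
for i,(f) in enumerate(fs):
    hsv=cv2.cvtColor(f['pixels'],cv2.COLOR_RGB2HSV);P=cloud(f)
    print('table z',np.nanmedian(P[...,2][(P[...,0]>600)&(P[...,0]<900)&(abs(P[...,2])<15)]))
E
```

```text
table z 0.3153562541558017
table z 2.11205300685765
```

View pics/top0.png

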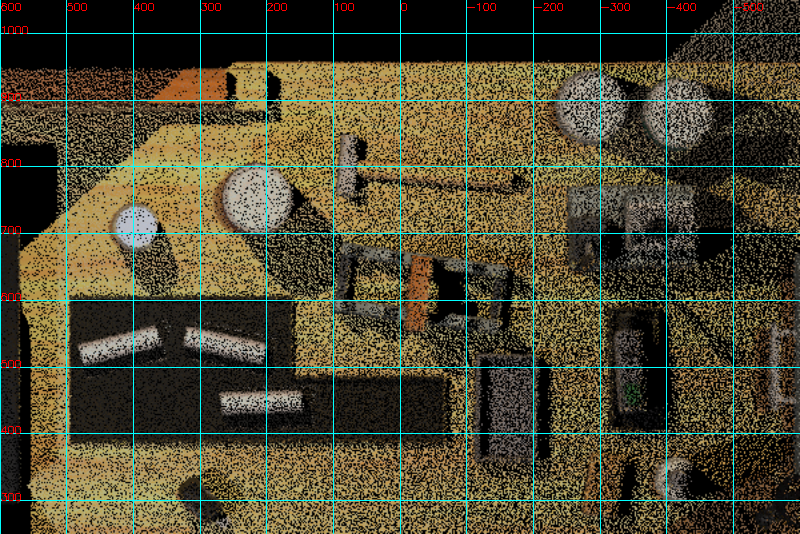

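```bash
cat >> h.py <<'E'
def box(P,zlo,zhi,xr,yr):
    m=np.isfinite(P[...,0])&(P[...,2]>zlo)&(P[...,2]<zhi)&(P[...,0]>xr[0])&(P[...,0]<xr[1])&(P[...,1]>yr[0])&(P[...,1]<yr[1])
    return P[m]
def rect(Q):
    (c,s,a)=cv2.minAreaRect(Q[:,:2].astype(np.float32).reshape(-1,1,2));b=cv2.boxPoints((c,s,a))
    e=b[1]-b[0];g=b[2]-b[1]
    if np.hypot(*g)>np.hypot(*e): e,g=g,e
    return np.round(c,1),round(float(np.hypot(*e)),1),round(float(np.hypot(*g)),1),round(float(np.arctan2(e[1],e[0])),3),len(Q)
E
cat > m.py <<'E'
from h import *
fs=np.load('fs.npy',allow_pickle=True)
for f in fs:
    P=cloud(f)
    print('---')
    for n,a in dict(tubeA=(18,40,(490,580),(340,500)),tubeB=(18,40,(490,580),(180,335)),tubeC=(18,40,(400,490),(120,290)),
        rack=(38,50,(540,700),(-180,110)),offcut=(66,85,(530,690),(-60,10)),tray=(17,28,(340,540),(-230,-90)),
        thermo=(36,50,(410,600),(-380,-300)),dock=(9,18,(380,620),(-410,-290)),ledge=(44,56,(630,800),(-470,-230)),lbase=(70,79,(630,800),(-350,-230)),conso=(40,200,(600,800),(-470,-230)),
        ).items():
        Q=box(P,*a)
        if n=='rack':
            pass
        print(n,rect(Q),'z',np.round(np.percentile(Q[:,2],[5,50,95]),1))
E
python3 m.py
```

```text
---
tubeA (array([535.5, 422.3]), 119.9, 30.4, -1.347, 944) z [19.4 27.3 31.2]
tubeB (array([536.6, 263.2]), 124.4, 30.6, 1.375, 760) z [19.8 27.3 31.3]
tubeC (array([450. , 209.2]), 122.2, 29.5, -1.545, 657) z [19.3 27.2 31.3]
rack (array([613.6, -31. ]), 252.4, 112.9, 1.429, 775) z [38.5 43.5 47.8]
offcut (array([611.1, -28.8]), 111.3, 32.7, -0.101, 576) z [67.8 74.1 76.7]
tray (array([ 439.6, -159.1]), 162.8, 95.8, 0.01, 439) z [17.5 21.2 24.3]
thermo (array([ 508.3, -343.2]), 147.9, 45.8, 0.055, 450) z [37.  42.2 45.3]
dock (array([ 496.6, -349.2]), 187.9, 78.0, 0.007, 401) z [ 9.7 13.5 17.2]
ledge (array([ 711.5, -350.6]), 196.3, 123.8, -1.548, 1123) z [45.7 50.3 54.1]
lbase (array([ 708.1, -302. ]), 106.6, 92.5, -0.005, 461) z [71.1 75.  78. ]
conso (array([ 710.8, -350.9]), 197.4, 126.0, -1.531, 3644) z [ 45.9  73.2 129.4]
---
tubeA (array([529.9, 419.9]), 123.8, 29.9, -1.326, 590) z [20.4 29.5 35.8]
tubeB (array([531.4, 262.8]), 122.9, 34.2, 1.353, 500) z [19.9 28.3 34.2]
tubeC (array([444.9, 208. ]), 126.4, 31.0, -1.545, 490) z [19.9 28.  34.4]
rack (array([611.9, -31.8]), 252.1, 116.6, 1.429, 466) z [38.7 43.5 49.2]
offcut (array([609.4, -29.3]), 117.5, 35.2, -0.106, 357) z [68.4 75.1 80. ]
tray (array([ 436.9, -160.4]), 160.5, 99.3, 0.008, 335) z [17.4 21.8 26.5]
thermo (array([ 504.4, -346.3]), 147.4, 49.4, 0.055, 394) z [37.2 42.7 48.2]
dock (array([ 506.5, -359.5]), 210.4, 100.2, -0.005, 310) z [ 9.5 13.2 17.4]
ledge (array([ 706.8, -349.2]), 198.2, 129.0, -1.566, 627) z [45.1 50.8 55.3]
lbase (array([ 699.4, -309.8]), 124.9, 80.0, -1.138, 209) z [70.6 75.1 78.5]
conso (array([ 707.1, -349. ]), 199.9, 131.1, -1.545, 2176) z [ 45.5  76.  130.9]
```

```bash
cat >> h.py <<'E'
def plan(tx,ty,tz,yaw,n,st=None):
    """straight path in n rows; prints slide/rot rows (tool down)"""
    s=arm.get_state();p=np.array(s['eef_pos']);r=R.from_quat(s['tool_rot'])
    tgt=R.from_matrix(np.array([[np.cos(yaw),np.sin(yaw),0],[np.sin(yaw),-np.cos(yaw),0],[0,0,-1]]).astype(float))
    rv=(r.inv()*tgt).as_rotvec();d=np.array([tx,ty,tz])-p
    sl=[];ro=[]
    for i in range(n):
        sl.append(np.round(r.inv().apply(d/n)/50,3).tolist())
        st_=rv/n;ro.append(np.round(np.degrees(st_)/8,3).tolist());r=r*R.from_rotvec(st_)
    print('clock',round(s['clock'],2),'pos',p.round(1),'yaw',round(yawof(s),3),'gap',round(s['finger_gap']*85,1),'F',np.round(s['ft_force'],1),'dist',np.linalg.norm(d).round(1))
    for k in range(0,n,5): print(' slide',sl[k:k+5],'\n rot',ro[k:k+5])
def yawof(s): 
    x=R.from_quat(s['tool_rot']).apply([1,0,0]);return float(np.arctan2(x[1],x[0]))
E
python3 -c "
from h import *
plan(600,-45,240,-1.71,15)"
```

```text
clock 0.25 pos [ 299.4 -604.7  231. ] yaw -1.111 gap 85.2 F [ 0.1 -0.4  0.2] dist 635.4
 slide [[-0.491, -0.69, -0.012], [-0.518, -0.67, -0.012], [-0.545, -0.649, -0.012], [-0.57, -0.627, -0.012], [-0.595, -0.603, -0.012]] 
 rot [[0.0, 0.0, 0.286], [0.0, 0.0, 0.286], [0.0, 0.0, 0.286], [0.0, 0.0, 0.286], [0.0, 0.0, 0.286]]
 slide [[-0.618, -0.579, -0.012], [-0.641, -0.554, -0.012], [-0.662, -0.528, -0.012], [-0.683, -0.501, -0.012], [-0.702, -0.474, -0.012]] 
 rot [[0.0, 0.0, 0.286], [0.0, 0.0, 0.286], [0.0, 0.0, 0.286], [0.0, 0.0, 0.286], [0.0, 0.0, 0.286]]
 slide [[-0.721, -0.445, -0.012], [-0.738, -0.416, -0.012], [-0.754, -0.386, -0.012], [-0.769, -0.356, -0.012], [-0.782, -0.325, -0.012]] 
 rot [[0.0, 0.0, 0.286], [0.0, 0.0, 0.286], [0.0, 0.0, 0.286], [0.0, 0.0, 0.286], [0.0, 0.0, 0.286]]
```

Call:
carry_out:
  slide:
    - [-0.49,-0.69,-0.01]
    - [-0.52,-0.67,-0.01]
    - [-0.545,-0.65,-0.01]
    - [-0.57,-0.63,-0.01]
    - [-0.595,-0.6,-0.01]
  delta_rot:
    - [0,0,0.286]
    - [0,0,0.286]
    - [0,0,0.286]
    - [0,0,0.286]
    - [0,0,0.286]

```text
clock: 0.75
eef_pos: [400.2, -416.6, 233.9]
tool_rot: [0.792, -0.61, 0.0, -0.0]
ft_force: [0.2, -0.4, -0.8]
finger_gap: 0.997
```

Call:
carry_out:
  slide:
    - [-0.62,-0.58,-0.01]
    - [-0.64,-0.555,-0.01]
    - [-0.66,-0.53,-0.01]
    - [-0.68,-0.5,-0.01]
    - [-0.7,-0.475,-0.01]
  delta_rot:
    - [0,0,0.286]
    - [0,0,0.286]
    - [0,0,0.286]
    - [0,0,0.286]
    - [0,0,0.286]

```text
clock: 1.25
eef_pos: [500.7, -230.3, 236.5]
tool_rot: [0.728, -0.686, 0.0, -0.0]
ft_force: [1.4, -0.6, -1.0]
finger_gap: 1.001
```

Call:
carry_out:
  slide:
    - [-0.72,-0.445,-0.01]
    - [-0.74,-0.415,-0.01]
    - [-0.755,-0.385,-0.01]
    - [-0.77,-0.355,-0.01]
    - [-0.78,-0.325,-0.01]
  delta_rot:
    - [0,0,0.286]
    - [0,0,0.286]
    - [0,0,0.286]
    - [0,0,0.286]
    - [0,0,0.286]
  jaw: -0.4

```text
clock: 1.75
eef_pos: [600.7, -43.7, 239.0]
tool_rot: [-0.656, 0.755, -0.0, 0.0]
ft_force: [-0.4, -1.1, 0.4]
finger_gap: 0.701
```

```bash
python3 -c "
from h import *
plan(611,-29,54,-1.71,5)
f=grab('wrist','w1');P=cloud(f);np.save('w1.npy',np.array([f],dtype=object),allow_pickle=True)
print(np.round(f['T'],3).tolist())
print('off',rect(box(P,66,82,(530,690),(-60,10))))
print('rack',rect(box(P,38,50,(540,700),(-180,110))))
"
```

```text
clock 1.75 pos [600.7 -43.7 239. ] yaw -1.712 gap 59.6 F [-0.4 -1.1  0.4] dist 185.8
 slide [[-0.064, -0.032, 0.74], [-0.064, -0.032, 0.74], [-0.064, -0.032, 0.74], [-0.064, -0.032, 0.74], [-0.064, -0.032, 0.74]] 
 rot [[-0.0, 0.0, -0.003], [-0.0, 0.0, -0.003], [-0.0, 0.0, -0.003], [-0.0, 0.0, -0.003], [-0.0, 0.0, -0.003]]
[[-0.141, -0.948, -0.285, 672.878], [-0.99, 0.135, 0.041, -54.84], [-0.0, 0.288, -0.958, 382.276], [0.0, 0.0, 0.0, 1.0]]
off (array([609.4, -30.3]), 109.7, 28.1, -0.103, 5009)
rack (array([614.6, -32.4]), 248.7, 105.8, 1.431, 5563)
```

View pics/w1.png

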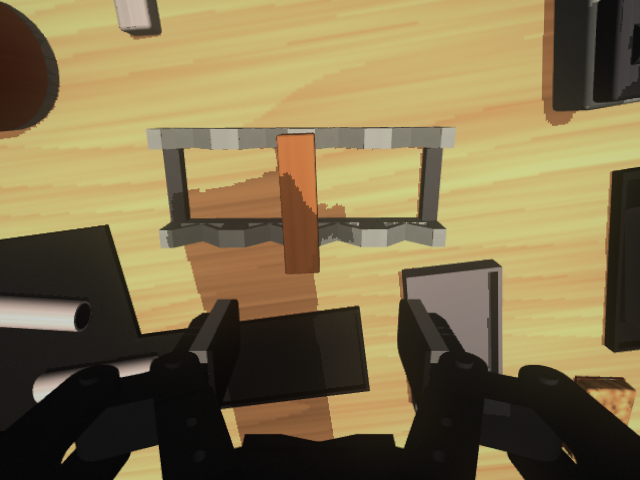

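The wrist view is sharp: offcut at (298,203), rails at rows 138 and 235. I'll refine the rack.

```bash
python3 -c "
from h import *
f=np.load('w1.npy',allow_pickle=True)[0];P=cloud(f)
Q=box(P,41.5,46.5,(540,700),(-180,110));print(rect(Q))
th=1.431;c=np.array([613,-31.5]);e=np.array([np.cos(th),np.sin(th)]);n=np.array([e[1],-e[0]])
v=(Q[:,:2]-c)@n;u=(Q[:,:2]-c)@e
h,b=np.histogram(v,np.arange(-64,64,2));print([(int(x),int(k)) for x,k in zip(b,h) if k])
for lo,hi in((-60,-30),(30,60)):
  m=(v>lo)&(v<hi);print(np.percentile(v[m],[2,98]),np.percentile(u[m],[0.3,99.7]),np.polyfit(u[m],v[m],1))
"
```

```text
(array([617.2, -32.7]), 248.8, 100.4, 1.432, 4266)
[(-46, 123), (-44, 227), (-42, 214), (-40, 213), (-38, 210), (-36, 218), (-34, 233), (-32, 218), (-30, 160), (-8, 1), (36, 7), (38, 209), (40, 276), (42, 292), (44, 294), (46, 279), (48, 336), (50, 286), (52, 409), (54, 61)]
[-44.92639459 -30.21474753] [-124.18618474  123.20577803] [-1.82953378e-03 -3.75337774e+01]
[38.85740215 54.23131031] [-124.23744299  122.98713268] [-3.06085332e-03  4.68611041e+01]
```

Call:
carry_out:
  slide:
    - [-0.06,-0.02,0.74]
    - [-0.06,-0.02,0.74]
    - [-0.06,-0.02,0.74]
    - [-0.05,-0.02,0.74]
    - [-0.05,-0.02,0.74]
  delta_rot:
    - [0,0,-0.06]
    - [0,0,-0.06]
    - [0,0,-0.06]
    - [0,0,-0.06]
    - [0,0,-0.06]

```text
clock: 2.3
eef_pos: [606.8, -31.9, 52.5]
tool_rot: [-0.672, 0.741, -0.0, 0.0]
ft_force: [0.4, -0.7, -0.5]
finger_gap: 0.699
```

Call:
carry_out:
  slide:
    - [0,0,0]
    - [0,0,0]
    - [0,0,0]
    - [0,0,0]
    - [0,0,0]
  delta_rot:
    - [0,0,0]
    - [0,0,0]
    - [0,0,0]
    - [0,0,0]
    - [0,0,0]
  jaw: 1
  grip_force: 50

```text
clock: 2.8
eef_pos: [607.6, -32.2, 55.3]
tool_rot: [-0.672, 0.741, -0.001, 0.001]
ft_force: [-0.7, -0.1, -1.8]
finger_gap: 0.315
```

Call:
carry_out:
  slide:
    - [0,0,0]
    - [0,0,0]
    - [0,0,-0.2]
    - [0,0,-0.6]
    - [0,0,-0.7]
  delta_rot:
    - [0,0,0]
    - [0,0,0]
    - [0,0,0]
    - [0,0,0]
    - [0,0,0]

```text
clock: 3.3
eef_pos: [606.1, -31.9, 129.5]
tool_rot: [-0.672, 0.741, 0.001, -0.001]
ft_force: [0.6, -0.5, -0.5]
finger_gap: 0.31
```

```bash
python3 -c "
from h import *
plan(438.5,-160,90,-1.562,10)"
```

```text
clock 3.3 pos [606.1 -31.9 129.5] yaw -1.668 gap 26.3 F [ 0.6 -0.5 -0.5] dist 214.6
 slide [[0.287, 0.309, 0.08], [0.284, 0.312, 0.08], [0.281, 0.315, 0.079], [0.277, 0.318, 0.079], [0.274, 0.321, 0.079]] 
 rot [[0.001, 0.0, -0.076], [0.001, 0.0, -0.076], [0.001, 0.0, -0.076], [0.001, 0.0, -0.076], [0.001, 0.0, -0.076]]
 slide [[0.271, 0.323, 0.079], [0.267, 0.326, 0.079], [0.264, 0.329, 0.079], [0.26, 0.332, 0.079], [0.257, 0.335, 0.079]] 
 rot [[0.001, 0.0, -0.076], [0.001, 0.0, -0.076], [0.001, 0.0, -0.076], [0.001, 0.0, -0.076], [0.001, 0.0, -0.076]]
```

Call:
carry_out:
  slide:
    - [0.29,0.31,0]
    - [0.285,0.31,0]
    - [0.28,0.315,0]
    - [0.28,0.32,0]
    - [0.27,0.32,0]
  delta_rot:
    - [0,0,-0.08]
    - [0,0,-0.08]
    - [0,0,-0.08]
    - [0,0,-0.08]
    - [0,0,-0.08]

```text
clock: 3.8
eef_pos: [522.4, -96.6, 129.7]
tool_rot: [-0.692, 0.721, -0.0, 0.0]
ft_force: [-0.2, -0.3, -0.6]
finger_gap: 0.314
```

Call:
carry_out:
  slide:
    - [0.27,0.32,0]
    - [0.27,0.325,0.1]
    - [0.265,0.33,0.2]
    - [0.26,0.33,0.3]
    - [0.255,0.335,0.3]
  delta_rot:
    - [0,0,-0.08]
    - [0,0,-0.08]
    - [0,0,-0.08]
    - [0,0,-0.08]
    - [0,0,-0.08]

```text
clock: 4.3
eef_pos: [439.5, -161.1, 84.3]
tool_rot: [0.712, -0.702, 0.001, -0.0]
ft_force: [-1.2, -0.4, -1.2]
finger_gap: 0.314
```

```bash
python3 -c "
from h import *
plan(438.5,-160,19,-1.562,5)
f=grab('wrist','w2');P=cloud(f)
Q=box(P,18,26,(340,540),(-230,-90));print(rect(Q))
"
```

```text
clock 4.3 pos [ 439.5 -161.1   84.3] yaw -1.556 gap 26.7 F [-1.2 -0.4 -1.2] dist 65.3
 slide [[-0.005, 0.004, 0.261], [-0.005, 0.004, 0.261], [-0.005, 0.004, 0.261], [-0.005, 0.004, 0.261], [-0.005, 0.004, 0.261]] 
 rot [[-0.002, -0.001, 0.009], [-0.002, -0.001, 0.009], [-0.002, -0.001, 0.009], [-0.002, -0.001, 0.009], [-0.002, -0.001, 0.009]]
(array([ 437.4, -160.7]), 157.9, 90.6, -0.014, 5384)
```

View pics/w2.png

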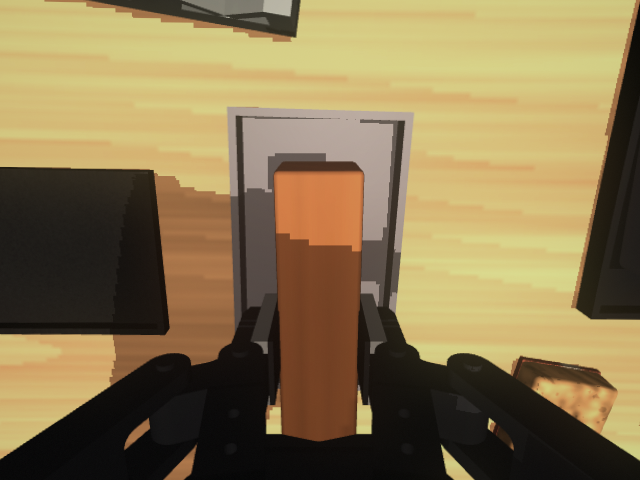

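The offcut is held centred over the tray, and the tray centre matches. Lowering and releasing.

Call:
carry_out:
  slide:
    - [0,0.01,0.25]
    - [0,0.01,0.3]
    - [0,0.01,0.3]
    - [0,0.01,0.3]
    - [0,0,0.2]
  delta_rot:
    - [0,0,0]
    - [0,0,0]
    - [0,0,0]
    - [0,0,0]
    - [0,0,0]

```text
clock: 4.85
eef_pos: [438.3, -160.0, 15.6]
tool_rot: [0.712, -0.702, -0.0, -0.0]
ft_force: [0.6, 0.2, -1.1]
finger_gap: 0.315
```

Call:
carry_out:
  slide:
    - [0,0,0]
    - [0,0,0]
    - [0,0,0]
    - [0,0,0]
    - [0,0,-0.2]
  delta_rot:
    - [0,0,0]
    - [0,0,0]
    - [0,0,0]
    - [0,0,0]
    - [0,0,0]
  jaw: 0.08

```text
clock: 5.35
eef_pos: [437.4, -160.5, 26.3]
tool_rot: [0.712, -0.702, -0.0, 0.0]
ft_force: [0.1, -0.5, 0.2]
finger_gap: 0.455
```

Call:
carry_out:
  slide:
    - [0,0,-0.4]
    - [0,0,-0.8]
    - [0,0,-0.8]
    - [0,0,-0.8]
    - [0,0,-0.8]
  delta_rot:
    - [0,0,0]
    - [0,0,0]
    - [0,0,0]
    - [0,0,0]
    - [0,0,0]

```text
clock: 5.85
eef_pos: [437.3, -160.5, 209.1]
tool_rot: [0.712, -0.702, 0.0, -0.0]
ft_force: [-0.5, 0.1, -0.4]
finger_gap: 0.46
```

```bash
python3 -c "
from h import *
f=grab('wrist','w3')
print('off',rect(box(cloud(f),28,40,(340,540),(-230,-90))))
plan(460,240,250,0.026,15)
fs=[grab('scene'),grab('side')]
for f in fs:
  P=cloud(f)
  for a in ((18,40,(480,590),(340,500)),(18,40,(480,590),(180,335)),(18,40,(390,480),(120,290))):print(rect(box(P,*a)))
"
```

```text
off (array([ 441.3, -160.7]), 108.8, 27.9, 0.015, 4637)
clock 5.9 pos [ 439.9 -161.1  215. ] yaw -1.557 gap 39.0 F [ 3.6 -0.8  8.8] dist 403.2
 slide [[-0.534, -0.035, -0.048], [-0.528, -0.091, -0.047], [-0.515, -0.146, -0.047], [-0.497, -0.199, -0.047], [-0.473, -0.25, -0.047]] 
 rot [[-0.002, -0.004, -0.756], [-0.002, -0.004, -0.756], [-0.002, -0.004, -0.756], [-0.002, -0.004, -0.756], [-0.002, -0.004, -0.756]]
 slide [[-0.444, -0.299, -0.046], [-0.41, -0.344, -0.046], [-0.372, -0.385, -0.046], [-0.329, -0.422, -0.046], [-0.283, -0.455, -0.046]] 
 rot [[-0.002, -0.004, -0.756], [-0.002, -0.004, -0.756], [-0.002, -0.004, -0.756], [-0.002, -0.004, -0.756], [-0.002, -0.004, -0.756]]
 slide [[-0.234, -0.482, -0.046], [-0.182, -0.504, -0.046], [-0.128, -0.52, -0.046], [-0.072, -0.531, -0.046], [-0.016, -0.535, -0.046]] 
 rot [[-0.002, -0.004, -0.756], [-0.002, -0.004, -0.756], [-0.002, -0.004, -0.756], [-0.002, -0.004, -0.756], [-0.002, -0.004, -0.756]]
(array([534.6, 422. ]), 120.3, 30.1, -1.321, 942)
(array([536.8, 263.2]), 124.4, 31.8, 1.401, 766)
(array([450.5, 208.9]), 123.0, 31.9, -1.529, 646)
(array([531.2, 418.7]), 124.5, 31.2, -1.324, 586)
(array([530.6, 262.3]), 123.8, 32.3, 1.356, 502)
(array([444.7, 208.5]), 125.1, 31.8, -1.553, 491)
```

View pics/w3.png

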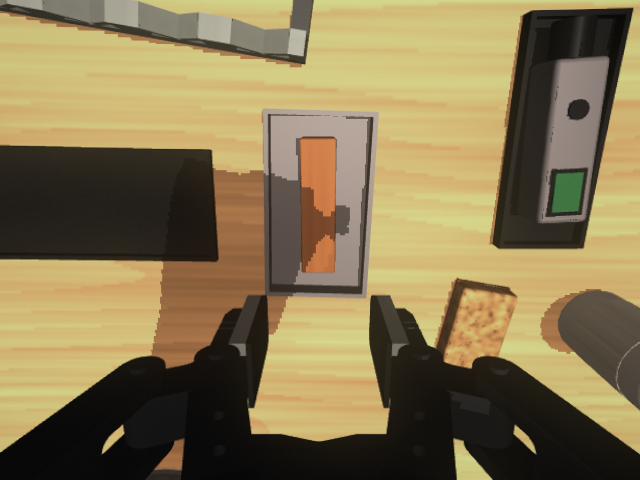

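The offcut lies in the tray at (318,205). On to tube C.

Call:
carry_out:
  slide:
    - [-0.53,-0.035,-0.04]
    - [-0.53,-0.09,-0.04]
    - [-0.515,-0.145,-0.04]
    - [-0.5,-0.2,-0.04]
    - [-0.47,-0.25,-0.04]
  delta_rot:
    - [0,0,-0.756]
    - [0,0,-0.756]
    - [0,0,-0.756]
    - [0,0,-0.756]
    - [0,0,-0.756]

```text
clock: 6.5
eef_pos: [443.8, -26.0, 216.2]
tool_rot: [0.872, -0.49, -0.0, 0.0]
ft_force: [0.7, 0.6, -0.6]
finger_gap: 0.46
```

Call:
carry_out:
  slide:
    - [-0.44,-0.3,-0.04]
    - [-0.41,-0.34,-0.04]
    - [-0.37,-0.38,0]
    - [-0.33,-0.4,0]
    - [-0.28,-0.42,0]
  delta_rot:
    - [0,0,-0.756]
    - [0,0,-0.756]
    - [0,0,-0.756]
    - [0,0,-0.756]
    - [0,0,-0.756]
  jaw: -0.4

```text
clock: 7.0
eef_pos: [448.8, 104.8, 220.2]
tool_rot: [0.969, -0.246, -0.0, 0.0]
ft_force: [1.0, -0.8, -0.3]
finger_gap: 0.699
```

Call:
carry_out:
  slide:
    - [-0.2,-0.42,0]
    - [-0.14,-0.42,0]
    - [-0.09,-0.42,0]
    - [-0.03,-0.42,0]
    - [0,-0.4,0]
  delta_rot:
    - [0,0,-0.756]
    - [0,0,-0.756]
    - [0,0,-0.756]
    - [0,0,-0.756]
    - [0,0,-0.756]

```text
clock: 7.5
eef_pos: [457.5, 212.0, 220.1]
tool_rot: [1.0, 0.016, -0.0, 0.0]
ft_force: [1.5, -0.6, 0.1]
finger_gap: 0.699
```

```bash
python3 -c "
from h import *
f=grab('wrist','w4');P=cloud(f)
print(rect(box(P,20,40,(390,490),(100,300))))
print(rect(box(P,20,40,(490,590),(150,335))))
plan(447,208,10,0.026,5)
"
```

```text
(array([445.7, 207.7]), 120.7, 29.0, -1.542, 4580)
(array([531.3, 262.2]), 121.0, 29.4, 1.351, 5284)
clock 7.55 pos [457.4 215.2 220.3] yaw 0.041 gap 59.2 F [-1.2  3.6  0. ] dist 210.7
 slide [[-0.042, 0.028, 0.841], [-0.042, 0.028, 0.841], [-0.042, 0.028, 0.841], [-0.042, 0.028, 0.841], [-0.042, 0.028, 0.841]] 
 rot [[-0.002, 0.001, 0.022], [-0.002, 0.001, 0.022], [-0.002, 0.001, 0.022], [-0.002, 0.001, 0.022], [-0.002, 0.001, 0.022]]
```

View pics/w4.png

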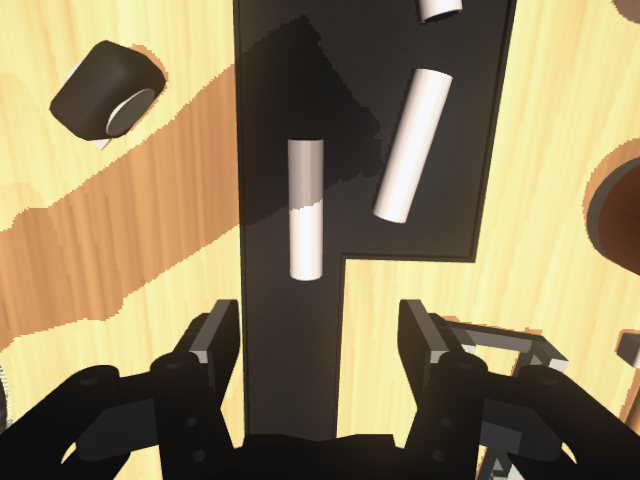

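Call:
carry_out:
  slide:
    - [-0.06,0.04,0.8]
    - [-0.06,0.04,0.8]
    - [-0.05,0.04,0.8]
    - [-0.04,0.02,0.8]
    - [-0.03,0.01,0.4]
  delta_rot:
    - [0,0,0.04]
    - [0,0,0.04]
    - [0,0,0]
    - [0,0,0]
    - [0,0,0]

```text
clock: 8.05
eef_pos: [444.1, 202.4, 37.3]
tool_rot: [1.0, 0.008, -0.002, 0.001]
ft_force: [1.6, 0.4, 0.4]
finger_gap: 0.696
```

```bash
python3 -c "
from h import *
plan(445.7,207.7,6,0.029,5)
"
```

```text
clock 8.05 pos [444.1 202.4  37.3] yaw 0.015 gap 59.1 F [1.6 0.4 0.4] dist 31.8
 slide [[0.007, -0.021, 0.125], [0.007, -0.021, 0.125], [0.007, -0.021, 0.125], [0.007, -0.021, 0.125], [0.007, -0.021, 0.125]] 
 rot [[0.002, 0.006, -0.019], [0.002, 0.006, -0.019], [0.002, 0.006, -0.019], [0.002, 0.006, -0.019], [0.002, 0.006, -0.019]]
```

Call:
carry_out:
  slide:
    - [0.01,-0.03,0.2]
    - [0.01,-0.03,0.2]
    - [0.01,-0.03,0.15]
    - [0,-0.02,0.07]
    - [0,0,0]
  delta_rot:
    - [0,0,-0.05]
    - [0,0,-0.05]
    - [0,0,0]
    - [0,0,0]
    - [0,0,0]

```text
clock: 8.55
eef_pos: [447.7, 209.5, 9.5]
tool_rot: [1.0, 0.015, 0.0, -0.0]
ft_force: [0.9, 0.1, 0.6]
finger_gap: 0.699
```

Call:
carry_out:
  slide:
    - [0,0,0]
    - [0,0,0]
    - [0,0,0]
    - [0,0,0]
    - [0,0,0]
  delta_rot:
    - [0,0,0]
    - [0,0,0]
    - [0,0,0]
    - [0,0,0]
    - [0,0,0]
  jaw: 1
  grip_force: 60

```text
clock: 9.05
eef_pos: [447.9, 209.2, 10.1]
tool_rot: [1.0, 0.015, 0.0, -0.0]
ft_force: [-3.2, -1.4, 10.3]
finger_gap: 0.324
```

Call:
carry_out:
  slide:
    - [0,0,0]
    - [0,0,0]
    - [0,0,-0.3]
    - [0,0,-0.8]
    - [0,0,-0.8]
  delta_rot:
    - [0,0,0]
    - [0,0,0]
    - [0,0,0]
    - [0,0,0]
    - [0,0,0]

```text
clock: 9.55
eef_pos: [446.8, 209.1, 106.0]
tool_rot: [1.0, 0.015, -0.001, 0.0]
ft_force: [0.8, 0.4, -0.4]
finger_gap: 0.325
```

```bash
python3 -c "
from h import *
plan(630.2,59.5,130,1.433,10)
"
```

```text
clock 9.55 pos [446.8 209.1 106. ] yaw 0.03 gap 27.7 F [ 0.8  0.4 -0.4] dist 238.0
 slide [[0.358, 0.31, -0.049], [0.311, 0.357, -0.048], [0.258, 0.397, -0.048], [0.2, 0.429, -0.048], [0.138, 0.453, -0.048]] 
 rot [[-0.001, 0.001, -1.005], [-0.001, 0.001, -1.005], [-0.001, 0.001, -1.005], [-0.001, 0.001, -1.005], [-0.001, 0.001, -1.005]]
 slide [[0.073, 0.468, -0.048], [0.007, 0.473, -0.048], [-0.059, 0.47, -0.048], [-0.124, 0.457, -0.048], [-0.187, 0.435, -0.048]] 
 rot [[-0.001, 0.001, -1.005], [-0.001, 0.001, -1.005], [-0.001, 0.001, -1.005], [-0.001, 0.001, -1.005], [-0.001, 0.001, -1.005]]
```

Call:
carry_out:
  slide:
    - [0.36,0.31,-0.05]
    - [0.31,0.36,-0.05]
    - [0.26,0.4,-0.05]
    - [0.2,0.43,-0.05]
    - [0.14,0.45,-0.05]
  delta_rot:
    - [0,0,-1]
    - [0,0,-1]
    - [0,0,-1]
    - [0,0,-1]
    - [0,0,-1]

```text
clock: 10.05
eef_pos: [540.1, 133.2, 118.2]
tool_rot: [0.934, 0.359, 0.0, 0.0]
ft_force: [-0.4, -1.0, 0.1]
finger_gap: 0.322
```

Call:
carry_out:
  slide:
    - [0.07,0.47,-0.05]
    - [0.01,0.47,-0.05]
    - [-0.06,0.47,-0.05]
    - [-0.12,0.46,-0.05]
    - [-0.19,0.44,-0.05]
  delta_rot:
    - [0,0,-1]
    - [0,0,-1]
    - [0,0,-1]
    - [0,0,-1]
    - [0,0,-1]

```text
clock: 10.55
eef_pos: [631.7, 57.8, 130.7]
tool_rot: [0.755, 0.656, 0.0, 0.0]
ft_force: [0.3, -0.2, -0.1]
finger_gap: 0.323
```

```bash
python3 -c "
from h import *
f=grab('wrist','w5');P=cloud(f)
plan(630.2,59.5,45,1.433,5)
s=arm.get_state()
Q=box(P,125,155,(540,720),(-20,140));print(rect(Q),Q[:,2].max())
c=np.array([617.5,-32.6]);th=1.433;e=np.array([np.cos(th),np.sin(th)]);n=np.array([e[1],-e[0]])
Q=box(P,41.5,46.5,(540,720),(-180,110));v=(Q[:,:2]-c)@n;u=(Q[:,:2]-c)@e
for lo,hi in((-54,-30),(30,54)):
  m=(v>lo)&(v<hi);print(m.sum(),np.median(v[m]),np.percentile(u[m],[0.3,99.7]),np.polyfit(u[m],v[m],1))
"
```

```text
clock 10.6 pos [634.6  54.2 130.7] yaw 1.438 gap 27.9 F [ 0.7 -4.3 -1.1] dist 86.0
 slide [[0.019, -0.021, 0.343], [0.019, -0.021, 0.343], [0.019, -0.021, 0.343], [0.019, -0.02, 0.343], [0.019, -0.02, 0.343]] 
 rot [[0.003, 0.001, 0.008], [0.003, 0.001, 0.008], [0.003, 0.001, 0.008], [0.003, 0.001, 0.008], [0.003, 0.001, 0.008]]
(array([625.8,  58. ]), 111.2, 53.7, 0.083, 24422) 154.99883128884437
4336 -42.487477333718985 [-75.48636518 123.59402112] [-5.36001081e-03 -4.24397888e+01]
2412 40.662873666106265 [-75.54404905  54.97683712] [-1.20146369e-02  4.06583295e+01]
```

View pics/w5.png

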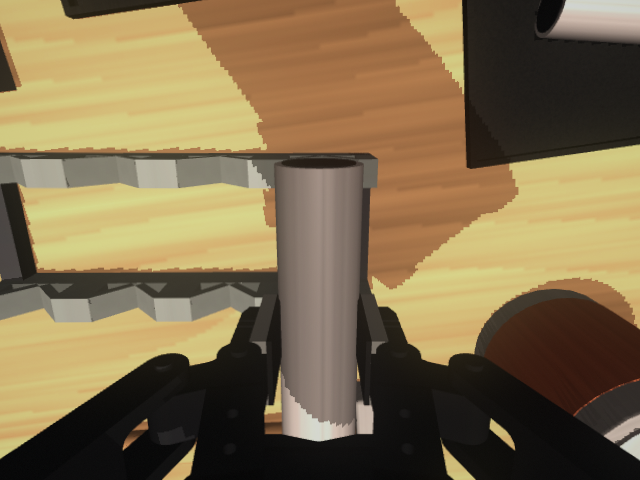

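Call:
carry_out:
  slide:
    - [0,-0.03,0.2]
    - [0,-0.03,0.3]
    - [0,-0.02,0.3]
    - [0,0,0.3]
    - [0,0,0.3]
  delta_rot:
    - [0,0,0]
    - [0,0,0]
    - [0,0,0]
    - [0,0,0]
    - [0,0,0]

```text
clock: 11.1
eef_pos: [626.5, 59.7, 57.8]
tool_rot: [0.756, 0.654, -0.0, -0.0]
ft_force: [-1.1, -0.2, -1.0]
finger_gap: 0.326
```

Call:
carry_out:
  slide:
    - [0,0,0]
    - [0,0,0]
    - [0,0,0]
    - [0,0,0]
    - [0,0,0]
  delta_rot:
    - [0,0,0]
    - [0,0,0]
    - [0,0,0]
    - [0,0,0]
    - [0,0,0]

```text
clock: 11.6
eef_pos: [627.4, 59.3, 59.9]
tool_rot: [0.756, 0.654, 0.0, 0.0]
ft_force: [0.9, 0.3, -1.0]
finger_gap: 0.319
```

```bash
python3 -c "
from h import *
plan(630,59.3,42,1.435,5)
"
```

```text
clock 11.6 pos [627.4  59.3  59.9] yaw 1.426 gap 27.1 F [ 0.9  0.3 -1. ] dist 18.1
 slide [[0.001, 0.01, 0.071], [0.001, 0.01, 0.071], [0.001, 0.01, 0.071], [0.001, 0.01, 0.071], [0.001, 0.01, 0.071]] 
 rot [[0.001, -0.0, -0.013], [0.001, -0.0, -0.013], [0.001, -0.0, -0.013], [0.001, -0.0, -0.013], [0.001, -0.0, -0.013]]
```

Call:
carry_out:
  slide:
    - [0,0.02,0.1]
    - [0,0.02,0.1]
    - [0,0.01,0.1]
    - [0,0,0.05]
    - [0,0,0]
  delta_rot:
    - [0,0,-0.05]
    - [0,0,0]
    - [0,0,0]
    - [0,0,0]
    - [0,0,0]

```text
clock: 12.1
eef_pos: [629.6, 59.4, 41.5]
tool_rot: [0.754, 0.657, 0.0, -0.0]
ft_force: [-0.1, 0.8, -0.2]
finger_gap: 0.322
```

```bash
python3 -c "
from h import *
plan(630,59.3,40,1.435,5)
"
```

```text
clock 12.1 pos [629.6  59.4  41.5] yaw 1.433 gap 27.4 F [-0.1  0.8 -0.2] dist 1.5
 slide [[-0.0, 0.002, 0.006], [-0.0, 0.002, 0.006], [-0.0, 0.002, 0.006], [-0.0, 0.002, 0.006], [-0.0, 0.002, 0.006]] 
 rot [[-0.0, -0.001, -0.003], [-0.0, -0.001, -0.003], [-0.0, -0.001, -0.003], [-0.0, -0.001, -0.003], [-0.0, -0.001, -0.003]]
```

Call:
carry_out:
  slide:
    - [0,0,0.02]
    - [0,0,0]
    - [0,0,0]
    - [0,0,0]
    - [0,0,0]
  delta_rot:
    - [0,0,0]
    - [0,0,0]
    - [0,0,0]
    - [0,0,0]
    - [0,0,0]
  jaw: -0.1

```text
clock: 12.6
eef_pos: [629.6, 59.0, 40.9]
tool_rot: [0.754, 0.657, 0.0, 0.0]
ft_force: [0.4, 0.9, 0.5]
finger_gap: 0.551
```

Call:
carry_out:
  slide:
    - [0,0,-0.3]
    - [0,0,-0.8]
    - [0,0,-0.9]
    - [0,0,-0.9]
    - [0,0,-0.9]
  delta_rot:
    - [0,0,0]
    - [0,0,0]
    - [0,0,0]
    - [0,0,0]
    - [0,0,0]

```text
clock: 13.1
eef_pos: [629.2, 59.3, 233.9]
tool_rot: [0.754, 0.657, 0.0, 0.0]
ft_force: [1.1, -0.5, 0.2]
finger_gap: 0.55
```

```bash
python3 -c "
from h import *
f=grab('wrist','w6');P=cloud(f)
Q=box(P,50,75,(540,720),(20,100));print(rect(Q),Q[:,2].max())
for n in('scene','side'):
  P=cloud(grab(n))
  for a in ((18,40,(480,590),(340,500)),(18,40,(480,590),(180,335))):print(rect(box(P,*a)))
plan(531,262,225,-0.207,14)
"
```

```text
(array([629.8,  59.5]), 120.6, 29.0, -0.137, 5068) 63.08228001593369
(array([535.1, 422. ]), 120.3, 28.8, -1.326, 947)
(array([535.8, 263.5]), 123.3, 31.4, 1.38, 757)
(array([530.8, 420.3]), 122.9, 32.2, -1.321, 584)
(array([530. , 262.6]), 124.1, 31.4, 1.337, 499)
clock 13.25 pos [630.9  59.6 235.3] yaw 1.433 gap 46.8 F [-0.1 -0.  -0.7] dist 225.9
 slide [[0.267, -0.181, 0.014], [0.244, -0.211, 0.014], [0.217, -0.238, 0.014], [0.188, -0.262, 0.014], [0.156, -0.282, 0.014]] 
 rot [[0.002, -0.003, 0.839], [0.002, -0.003, 0.839], [0.002, -0.003, 0.839], [0.002, -0.003, 0.839], [0.002, -0.003, 0.839]]
 slide [[0.122, -0.298, 0.014], [0.087, -0.311, 0.014], [0.05, -0.319, 0.014], [0.012, -0.322, 0.014], [-0.026, -0.321, 0.014]] 
 rot [[0.002, -0.003, 0.839], [0.002, -0.003, 0.839], [0.002, -0.003, 0.839], [0.002, -0.003, 0.839], [0.002, -0.003, 0.839]]
 slide [[-0.063, -0.316, 0.014], [-0.1, -0.307, 0.014], [-0.135, -0.293, 0.014], [-0.168, -0.275, 0.015]] 
 rot [[0.002, -0.003, 0.839], [0.002, -0.003, 0.839], [0.002, -0.003, 0.839], [0.002, -0.003, 0.839]]
```

View pics/w6.png

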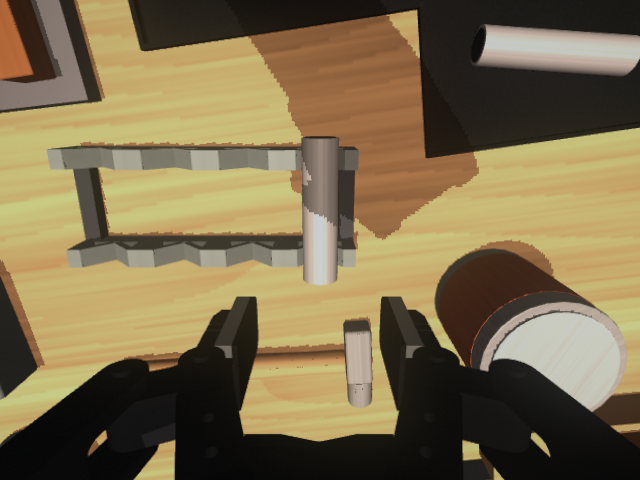

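The tube is seated in groove 3, centred at (629.8, 59.5). Next is tube B.

Call:
carry_out:
  slide:
    - [0.27,-0.18,0]
    - [0.245,-0.21,0]
    - [0.22,-0.24,0]
    - [0.19,-0.26,0]
    - [0.155,-0.28,0]
  delta_rot:
    - [0,0,0.84]
    - [0,0,0.84]
    - [0,0,0.84]
    - [0,0,0.84]
    - [0,0,0.84]
  jaw: -0.4

```text
clock: 13.75
eef_pos: [593.4, 132.1, 230.8]
tool_rot: [0.913, 0.409, -0.0, -0.0]
ft_force: [-0.6, -0.4, 0.0]
finger_gap: 0.7
```

Call:
carry_out:
  slide:
    - [0.12,-0.3,0]
    - [0.09,-0.31,0]
    - [0.05,-0.32,0]
    - [0.01,-0.32,0]
    - [-0.03,-0.32,0]
  delta_rot:
    - [0,0,0.84]
    - [0,0,0.84]
    - [0,0,0.84]
    - [0,0,0.84]
    - [0,0,0.84]

```text
clock: 14.25
eef_pos: [557.6, 204.2, 230.8]
tool_rot: [0.992, 0.127, -0.0, -0.0]
ft_force: [0.8, -0.3, -0.5]
finger_gap: 0.699
```

Call:
carry_out:
  slide:
    - [-0.06,-0.32,0]
    - [-0.1,-0.3,0]
    - [-0.13,-0.29,0]
    - [-0.17,-0.27,0]
    - [0,0,0]
  delta_rot:
    - [0,0,0.84]
    - [0,0,0.84]
    - [0,0,0.84]
    - [0,0,0.9]
    - [0,0,0]

```text
clock: 14.75
eef_pos: [528.6, 263.2, 231.0]
tool_rot: [0.994, -0.109, -0.0, -0.0]
ft_force: [0.2, 0.2, 0.5]
finger_gap: 0.7
```

```bash
python3 -c "
from h import *
f=grab('wrist','w7');P=cloud(f)
a=rect(box(P,20,40,(480,590),(150,338)));print(a)
print(rect(box(P,20,40,(480,590),(340,500))))
plan(a[0][0],a[0][1],6,-0.21,5)
"
```

```text
(array([531.8, 262.1]), 120.5, 29.0, 1.354, 4346)
(array([536.4, 396.1]), 74.6, 29.7, -1.331, 3428)
clock 14.8 pos [529.4 261.8 230.9] yaw -0.214 gap 59.5 F [ 0.8 -1.4  0.5] dist 224.9
 slide [[0.009, -0.003, 0.9], [0.009, -0.003, 0.9], [0.009, -0.003, 0.9], [0.009, -0.003, 0.9], [0.009, -0.003, 0.9]] 
 rot [[0.0, 0.0, -0.005], [0.0, 0.0, -0.005], [0.0, 0.0, -0.005], [0.0, 0.0, -0.005], [0.0, 0.0, -0.005]]
```

View pics/w7.png

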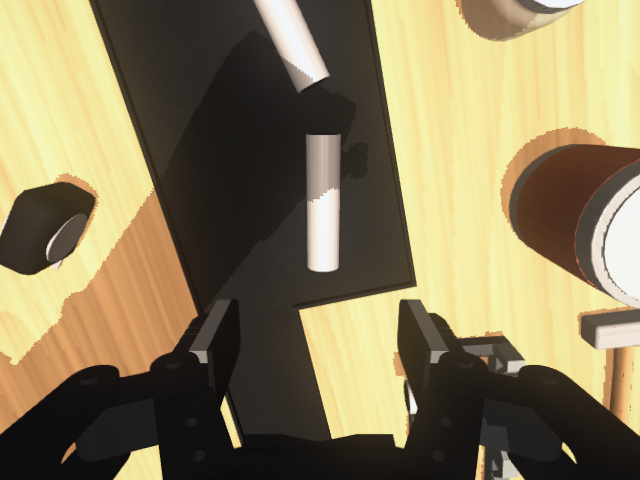

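Call:
carry_out:
  slide:
    - [0.01,0,0.7]
    - [0.01,0,0.9]
    - [0.01,0,0.9]
    - [0.01,0,0.8]
    - [0,0,0.5]
  delta_rot:
    - [0,0,0]
    - [0,0,0]
    - [0,0,0]
    - [0,0,0]
    - [0,0,0]

```text
clock: 15.3
eef_pos: [531.4, 258.7, 37.8]
tool_rot: [0.994, -0.107, -0.001, 0.001]
ft_force: [0.3, 0.8, 0.5]
finger_gap: 0.704
```

Call:
carry_out:
  slide:
    - [0,0,0.2]
    - [0,0,0.2]
    - [0,0,0.15]
    - [0,0,0.1]
    - [0,0,0]
  delta_rot:
    - [0,0,0]
    - [0,0,0]
    - [0,0,0]
    - [0,0,0]
    - [0,0,0]

```text
clock: 15.8
eef_pos: [532.3, 260.6, 8.5]
tool_rot: [0.994, -0.108, 0.0, -0.0]
ft_force: [0.8, -0.2, 0.6]
finger_gap: 0.699
```

```bash
python3 -c "
from h import *
plan(531.8,262.1,6,-0.21,5)
"
```

```text
clock 15.8 pos [532.3 260.6   8.5] yaw -0.217 gap 59.4 F [ 0.8 -0.2  0.6] dist 3.0
 slide [[-0.003, -0.005, 0.01], [-0.003, -0.005, 0.01], [-0.003, -0.005, 0.01], [-0.003, -0.005, 0.01], [-0.003, -0.005, 0.01]] 
 rot [[-0.0, -0.0, -0.01], [-0.0, -0.0, -0.01], [-0.0, -0.0, -0.01], [-0.0, -0.0, -0.01], [-0.0, -0.0, -0.01]]
```

Call:
carry_out:
  slide:
    - [0,-0.02,0]
    - [0,0,0]
    - [0,0,0]
    - [0,0,0]
    - [0,0,0]
  delta_rot:
    - [0,0,0]
    - [0,0,0]
    - [0,0,0]
    - [0,0,0]
    - [0,0,0]
  jaw: 1

```text
clock: 16.3
eef_pos: [532.9, 261.9, 9.3]
tool_rot: [0.994, -0.108, 0.001, -0.0]
ft_force: [-0.6, -0.8, 8.8]
finger_gap: 0.322
```

Call:
carry_out:
  slide:
    - [0,0,0]
    - [0,0,0]
    - [0,0,-0.3]
    - [0,0,-0.8]
    - [0,0,-0.8]
  delta_rot:
    - [0,0,0]
    - [0,0,0]
    - [0,0,0]
    - [0,0,0]
    - [0,0,0]

```text
clock: 16.8
eef_pos: [531.7, 261.6, 105.0]
tool_rot: [0.994, -0.108, -0.001, 0.0]
ft_force: [1.0, -0.4, -0.8]
finger_gap: 0.328
```

```bash
python3 -c "
from h import *
plan(621.2,-2.2,140,1.435,13)
"
```

```text
clock 16.8 pos [531.7 261.6 105. ] yaw -0.217 gap 27.9 F [ 1.  -0.4 -0.8] dist 280.7
 slide [[0.222, 0.367, -0.054], [0.173, 0.392, -0.054], [0.122, 0.411, -0.054], [0.069, 0.423, -0.054], [0.015, 0.428, -0.054]] 
 rot [[-0.0, 0.001, -0.91], [-0.0, 0.001, -0.91], [-0.0, 0.001, -0.91], [-0.0, 0.001, -0.91], [-0.0, 0.001, -0.91]]
 slide [[-0.039, 0.427, -0.054], [-0.093, 0.418, -0.054], [-0.145, 0.403, -0.054], [-0.195, 0.382, -0.054], [-0.242, 0.354, -0.054]] 
 rot [[-0.0, 0.001, -0.91], [-0.0, 0.001, -0.91], [-0.0, 0.001, -0.91], [-0.0, 0.001, -0.91], [-0.0, 0.001, -0.91]]
 slide [[-0.285, 0.32, -0.054], [-0.323, 0.282, -0.054], [-0.356, 0.238, -0.054]] 
 rot [[-0.0, 0.001, -0.91], [-0.0, 0.001, -0.91], [-0.0, 0.001, -0.91]]
```

Call:
carry_out:
  slide:
    - [0.22,0.37,-0.06]
    - [0.17,0.39,-0.06]
    - [0.12,0.41,-0.06]
    - [0.07,0.42,-0.06]
    - [0.015,0.43,-0.06]
  delta_rot:
    - [0,0,-0.91]
    - [0,0,-0.91]
    - [0,0,-0.91]
    - [0,0,-0.91]
    - [0,0,-0.91]

```text
clock: 17.3
eef_pos: [566.6, 159.4, 119.7]
tool_rot: [0.978, 0.21, 0.0, 0.0]
ft_force: [1.1, -0.4, -1.6]
finger_gap: 0.327
```

Call:
carry_out:
  slide:
    - [-0.04,0.43,-0.06]
    - [-0.09,0.42,-0.06]
    - [-0.145,0.4,-0.06]
    - [-0.195,0.38,-0.06]
    - [-0.24,0.35,-0.06]
  delta_rot:
    - [0,0,-0.91]
    - [0,0,-0.91]
    - [0,0,-0.91]
    - [0,0,-0.91]
    - [0,0,-0.91]

```text
clock: 17.8
eef_pos: [600.8, 57.9, 134.7]
tool_rot: [0.863, 0.505, 0.0, 0.0]
ft_force: [0.3, -0.8, -1.4]
finger_gap: 0.326
```

Call:
carry_out:
  slide:
    - [-0.285,0.32,0]
    - [-0.32,0.28,0]
    - [-0.35,0.23,0]
    - [0,0,0]
    - [0,0,0]
  delta_rot:
    - [0,0,-0.91]
    - [0,0,-0.91]
    - [0,0,-0.91]
    - [0,0,0]
    - [0,0,0]

```text
clock: 18.3
eef_pos: [620.8, -1.7, 134.0]
tool_rot: [0.755, 0.656, 0.0, 0.0]
ft_force: [-0.1, 0.5, -0.3]
finger_gap: 0.328
```

```bash
python3 -c "
from h import *
plan(621.2,-2.2,55,1.435,5)
f=grab('wrist','w8')
"
```

```text
clock 18.3 pos [620.8  -1.7 134. ] yaw 1.432 gap 27.9 F [-0.1  0.5 -0.3] dist 79.0
 slide [[-0.002, 0.002, 0.316], [-0.002, 0.002, 0.316], [-0.002, 0.002, 0.316], [-0.002, 0.002, 0.316], [-0.002, 0.002, 0.316]] 
 rot [[0.0, -0.0, -0.005], [0.0, -0.0, -0.005], [0.0, -0.0, -0.005], [0.0, -0.0, -0.005], [0.0, -0.0, -0.005]]
```

View pics/w8.png

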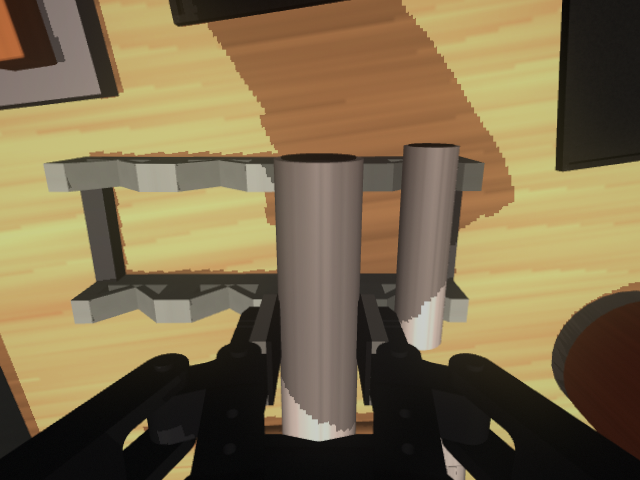

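Call:
carry_out:
  slide:
    - [0,0,0.3]
    - [0,0,0.4]
    - [0,0,0.4]
    - [0,0,0.3]
    - [0,0,0.2]
  delta_rot:
    - [0,0,0]
    - [0,0,0]
    - [0,0,0]
    - [0,0,0]
    - [0,0,0]

```text
clock: 18.85
eef_pos: [620.2, -1.0, 51.5]
tool_rot: [0.754, 0.657, -0.001, -0.001]
ft_force: [0.7, 0.1, -0.7]
finger_gap: 0.322
```

Call:
carry_out:
  slide:
    - [0,0,0.1]
    - [0,0,0.1]
    - [0,0,0.04]
    - [0,0,0]
    - [0,0,0]
  delta_rot:
    - [0,0,0]
    - [0,0,0]
    - [0,0,0]
    - [0,0,0]
    - [0,0,0]

```text
clock: 19.35
eef_pos: [621.2, -1.4, 41.8]
tool_rot: [0.754, 0.657, 0.0, 0.0]
ft_force: [0.5, 0.1, -0.6]
finger_gap: 0.321
```

```bash
python3 -c "
from h import *
plan(621.2,-2.2,40,1.435,5)
"
```

```text
clock 19.35 pos [621.2  -1.4  41.8] yaw 1.434 gap 27.2 F [ 0.5  0.1 -0.6] dist 2.0
 slide [[-0.003, 0.0, 0.007], [-0.003, 0.0, 0.007], [-0.003, 0.0, 0.007], [-0.003, 0.001, 0.007], [-0.003, 0.001, 0.007]] 
 rot [[0.001, -0.0, -0.001], [0.001, -0.0, -0.001], [0.001, -0.0, -0.001], [0.001, -0.0, -0.001], [0.001, -0.0, -0.001]]
```

Call:
carry_out:
  slide:
    - [-0.01,0,0.03]
    - [0,0,0]
    - [0,0,0]
    - [0,0,0]
    - [0,0,0]
  delta_rot:
    - [0,0,0]
    - [0,0,0]
    - [0,0,0]
    - [0,0,0]
    - [0,0,0]

```text
clock: 19.85
eef_pos: [621.2, -1.7, 40.1]
tool_rot: [0.754, 0.657, 0.0, 0.0]
ft_force: [1.6, 1.7, 4.0]
finger_gap: 0.323
```

Call:
carry_out:
  slide:
    - [0,0,0]
    - [0,0,0]
    - [0,0,0]
    - [0,0,0]
    - [0,0,0]
  delta_rot:
    - [0,0,0]
    - [0,0,0]
    - [0,0,0]
    - [0,0,0]
    - [0,0,0]
  jaw: -0.05

```text
clock: 20.35
eef_pos: [620.7, -1.9, 39.7]
tool_rot: [0.754, 0.657, -0.0, -0.0]
ft_force: [-0.2, 0.1, -0.2]
finger_gap: 0.524
```

Call:
carry_out:
  slide:
    - [0,0,-0.3]
    - [0,0,-0.8]
    - [0,0,-0.9]
    - [0,0,-0.9]
    - [0,0,-0.9]
  delta_rot:
    - [0,0,0]
    - [0,0,0]
    - [0,0,0]
    - [0,0,0]
    - [0,0,0]

```text
clock: 20.85
eef_pos: [620.4, -1.5, 232.8]
tool_rot: [0.753, 0.658, 0.0, 0.0]
ft_force: [-0.7, 0.4, -0.1]
finger_gap: 0.528
```

```bash
python3 -c "
from h import *
f=grab('wrist','w9');P=cloud(f)
Q=box(P,50,75,(540,720),(28,100));print(rect(Q),Q[:,2].max())
Q=box(P,50,75,(540,720),(-40,28));print(rect(Q),Q[:,2].max())
for n in('scene','side'):
  P=cloud(grab(n))
  for a in ((18,40,(480,600),(300,500)),):print(rect(box(P,*a)))
plan(533,421,225,0.235,15)
"
```

```text
(array([629.9,  59.2]), 120.4, 29.2, -0.137, 5096) 62.87325346157212
(array([619.5,  -1.6]), 120.7, 29.1, -0.138, 5115) 62.95736171409692
(array([535. , 422.1]), 120.0, 30.0, -1.323, 958)
(array([530.9, 418.6]), 124.1, 31.4, -1.338, 587)
clock 21.0 pos [622.1  -1.4 234. ] yaw 1.434 gap 44.7 F [-0.3 -0.3 -0.2] dist 431.7
 slide [[0.542, -0.194, 0.011], [0.525, -0.237, 0.011], [0.504, -0.278, 0.011], [0.48, -0.317, 0.011], [0.453, -0.355, 0.011]] 
 rot [[0.002, -0.002, 0.573], [0.002, -0.002, 0.573], [0.002, -0.002, 0.573], [0.002, -0.002, 0.573], [0.002, -0.002, 0.573]]
 slide [[0.423, -0.39, 0.011], [0.391, -0.422, 0.011], [0.356, -0.452, 0.011], [0.319, -0.479, 0.011], [0.279, -0.503, 0.011]] 
 rot [[0.002, -0.002, 0.573], [0.002, -0.002, 0.573], [0.002, -0.002, 0.573], [0.002, -0.002, 0.573], [0.002, -0.002, 0.573]]
 slide [[0.238, -0.524, 0.011], [0.196, -0.541, 0.011], [0.152, -0.555, 0.012], [0.107, -0.565, 0.012], [0.062, -0.572, 0.012]] 
 rot [[0.002, -0.002, 0.573], [0.002, -0.002, 0.573], [0.002, -0.002, 0.573], [0.002, -0.002, 0.573], [0.002, -0.002, 0.573]]
```

View pics/w9.png

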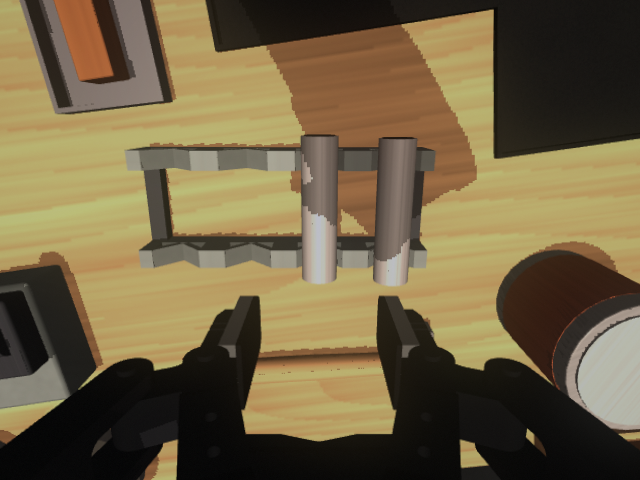

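Both tubes are seated, in grooves 2 and 3. Next is tube A.

Call:
carry_out:
  slide:
    - [0.54,-0.195,0]
    - [0.525,-0.24,0]
    - [0.5,-0.28,0]
    - [0.48,-0.32,0]
    - [0.45,-0.355,0]
  delta_rot:
    - [0,0,0.573]
    - [0,0,0.573]
    - [0,0,0.573]
    - [0,0,0.573]
    - [0,0,0.573]
  jaw: -0.4

```text
clock: 21.5
eef_pos: [589.7, 139.6, 229.5]
tool_rot: [0.87, 0.493, -0.001, -0.0]
ft_force: [0.4, -0.1, -0.1]
finger_gap: 0.699
```

Call:
carry_out:
  slide:
    - [0.42,-0.39,0]
    - [0.39,-0.42,0]
    - [0.355,-0.45,0]
    - [0.32,-0.48,0]
    - [0.28,-0.5,0]
  delta_rot:
    - [0,0,0.573]
    - [0,0,0.573]
    - [0,0,0.573]
    - [0,0,0.573]
    - [0,0,0.573]

```text
clock: 22.0
eef_pos: [560.3, 280.0, 229.5]
tool_rot: [0.951, 0.31, -0.001, 0.0]
ft_force: [0.5, 0.1, 0.5]
finger_gap: 0.702
```

Call:
carry_out:
  slide:
    - [0.24,-0.52,0]
    - [0.2,-0.54,0]
    - [0.15,-0.555,0]
    - [0.11,-0.565,0]
    - [0.06,-0.57,0]
  delta_rot:
    - [0,0,0.573]
    - [0,0,0.573]
    - [0,0,0.573]
    - [0,0,0.573]
    - [0,0,0.573]

```text
clock: 22.5
eef_pos: [531.1, 420.5, 229.4]
tool_rot: [0.993, 0.115, -0.001, 0.0]
ft_force: [1.0, -0.3, 0.4]
finger_gap: 0.699
```

```bash
python3 -c "
from h import *
f=grab('wrist','w10');P=cloud(f)
a=rect(box(P,20,40,(480,600),(300,500)));print(a)
s=arm.get_state();plan(a[0][0],a[0][1],8,a[3]+np.pi/2,5)
"
```

```text
(array([530.5, 419.4]), 120.4, 29.1, -1.328, 4380)
clock 22.55 pos [528.5 425.6 229.7] yaw 0.23 gap 59.7 F [-4.4  2.1 -0.5] dist 221.7
 slide [[0.004, 0.028, 0.887], [0.003, 0.028, 0.887], [0.003, 0.027, 0.887], [0.003, 0.027, 0.887], [0.002, 0.026, 0.887]] 
 rot [[-0.004, 0.002, -0.018], [-0.004, 0.002, -0.018], [-0.004, 0.002, -0.018], [-0.004, 0.002, -0.018], [-0.004, 0.002, -0.018]]
```

View pics/w10.png

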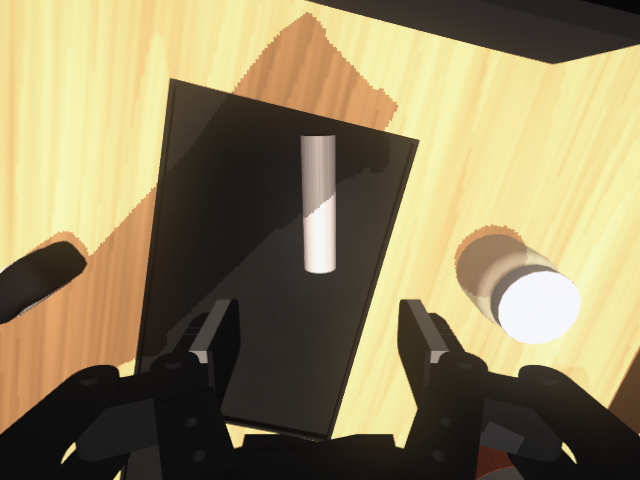

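Call:
carry_out:
  slide:
    - [0,0.05,0.6]
    - [0,0.04,0.9]
    - [0,0.02,0.9]
    - [0,0,0.8]
    - [0,0,0.5]
  delta_rot:
    - [0,0,-0.03]
    - [0,0,-0.03]
    - [0,0,-0.03]
    - [0,0,0]
    - [0,0,0]

```text
clock: 23.05
eef_pos: [531.8, 412.8, 41.3]
tool_rot: [0.992, 0.123, -0.002, 0.001]
ft_force: [-0.1, -0.7, -0.3]
finger_gap: 0.696
```

Call:
carry_out:
  slide:
    - [0,0,0.2]
    - [0,0,0.2]
    - [0,0,0.15]
    - [0,0,0.08]
    - [0,0,0]
  delta_rot:
    - [0,0,0]
    - [0,0,0]
    - [0,0,0]
    - [0,0,0]
    - [0,0,0]

```text
clock: 23.55
eef_pos: [533.4, 414.4, 13.7]
tool_rot: [0.992, 0.123, 0.0, -0.0]
ft_force: [-0.1, 0.0, -0.1]
finger_gap: 0.699
```

```bash
python3 -c "
from h import *
plan(530.5,419.4,9,0.243,5)
"
```

```text
clock 23.55 pos [533.4 414.4  13.7] yaw 0.247 gap 59.4 F [-0.1  0.  -0.1] dist 7.4
 slide [[-0.006, -0.022, 0.019], [-0.006, -0.022, 0.019], [-0.006, -0.022, 0.019], [-0.006, -0.022, 0.019], [-0.007, -0.022, 0.019]] 
 rot [[-0.0, -0.001, 0.005], [-0.0, -0.001, 0.005], [-0.0, -0.001, 0.005], [-0.0, -0.001, 0.005], [-0.0, -0.001, 0.005]]
```

Call:
carry_out:
  slide:
    - [-0.03,-0.05,0.04]
    - [0,-0.05,0.04]
    - [0,0,0.03]
    - [0,0,0]
    - [0,0,0]
  delta_rot:
    - [0,0,0]
    - [0,0,0]
    - [0,0,0]
    - [0,0,0]
    - [0,0,0]

```text
clock: 24.05
eef_pos: [530.6, 418.8, 7.9]
tool_rot: [0.992, 0.123, -0.0, 0.0]
ft_force: [0.1, -0.5, -0.2]
finger_gap: 0.703
```

Call:
carry_out:
  slide:
    - [0,0,0]
    - [0,0,0]
    - [0,0,0]
    - [0,0,0]
    - [0,0,0]
  delta_rot:
    - [0,0,0]
    - [0,0,0]
    - [0,0,0]
    - [0,0,0]
    - [0,0,0]
  jaw: 1

```text
clock: 24.55
eef_pos: [530.8, 418.8, 8.2]
tool_rot: [0.992, 0.123, 0.0, -0.0]
ft_force: [-0.7, -1.3, 6.7]
finger_gap: 0.328
```

Call:
carry_out:
  slide:
    - [0,0,0]
    - [0,0,0]
    - [0,0,-0.3]
    - [0,0,-0.8]
    - [0,0,-0.8]
  delta_rot:
    - [0,0,0]
    - [0,0,0]
    - [0,0,0]
    - [0,0,0]
    - [0,0,0]

```text
clock: 25.05
eef_pos: [529.9, 418.6, 104.1]
tool_rot: [0.992, 0.123, -0.001, 0.0]
ft_force: [0.6, 0.4, 0.2]
finger_gap: 0.322
```

```bash
python3 -c "
from h import *
plan(604.5,-125,145,1.435,18)
"
```

```text
clock 25.05 pos [529.9 418.6 104.1] yaw 0.247 gap 27.4 F [0.6 0.4 0.2] dist 550.2
 slide [[-0.068, 0.606, -0.045], [-0.107, 0.6, -0.045], [-0.147, 0.592, -0.045], [-0.185, 0.581, -0.045], [-0.223, 0.567, -0.045]] 
 rot [[-0.0, 0.001, -0.473], [-0.0, 0.001, -0.473], [-0.0, 0.001, -0.473], [-0.0, 0.001, -0.473], [-0.0, 0.001, -0.473]]
 slide [[-0.26, 0.551, -0.045], [-0.296, 0.533, -0.045], [-0.33, 0.512, -0.045], [-0.363, 0.489, -0.045], [-0.395, 0.464, -0.045]] 
 rot [[-0.0, 0.001, -0.473], [-0.0, 0.001, -0.473], [-0.0, 0.001, -0.473], [-0.0, 0.001, -0.473], [-0.0, 0.001, -0.473]]
 slide [[-0.425, 0.437, -0.045], [-0.453, 0.408, -0.045], [-0.479, 0.378, -0.045], [-0.502, 0.345, -0.045], [-0.524, 0.311, -0.045]] 
 rot [[-0.0, 0.001, -0.473], [-0.0, 0.001, -0.473], [-0.0, 0.001, -0.473], [-0.0, 0.001, -0.473], [-0.0, 0.001, -0.473]]
 slide [[-0.543, 0.276, -0.045], [-0.561, 0.24, -0.045], [-0.575, 0.202, -0.045]] 
 rot [[-0.0, 0.001, -0.473], [-0.0, 0.001, -0.473], [-0.0, 0.001, -0.473]]
```

Call:
carry_out:
  slide:
    - [-0.07,0.605,-0.1]
    - [-0.11,0.6,-0.1]
    - [-0.145,0.59,-0.1]
    - [-0.185,0.58,-0.1]
    - [-0.22,0.57,-0.1]
  delta_rot:
    - [0,0,-0.473]
    - [0,0,-0.473]
    - [0,0,-0.473]
    - [0,0,-0.473]
    - [0,0,-0.473]

```text
clock: 25.55
eef_pos: [551.2, 266.8, 129.0]
tool_rot: [0.958, 0.286, 0.0, 0.0]
ft_force: [-0.3, -0.8, -0.7]
finger_gap: 0.327
```

Call:
carry_out:
  slide:
    - [-0.26,0.55,-0.1]
    - [-0.295,0.53,-0.1]
    - [-0.33,0.51,-0.1]
    - [-0.365,0.49,0]
    - [-0.395,0.465,0]
  delta_rot:
    - [0,0,-0.473]
    - [0,0,-0.473]
    - [0,0,-0.473]
    - [0,0,-0.473]
    - [0,0,-0.473]

```text
clock: 26.05
eef_pos: [571.9, 115.9, 143.9]
tool_rot: [0.898, 0.439, 0.0, 0.0]
ft_force: [-0.6, -0.1, -1.5]
finger_gap: 0.326
```

Call:
carry_out:
  slide:
    - [-0.425,0.435,0]
    - [-0.455,0.41,0]
    - [-0.48,0.38,0]
    - [-0.5,0.345,0]
    - [-0.525,0.31,0]
  delta_rot:
    - [0,0,-0.473]
    - [0,0,-0.473]
    - [0,0,-0.473]
    - [0,0,-0.473]
    - [0,0,-0.473]

```text
clock: 26.55
eef_pos: [592.5, -35.3, 143.8]
tool_rot: [0.814, 0.581, 0.0, 0.0]
ft_force: [0.4, 0.8, -1.9]
finger_gap: 0.328
```

Call:
carry_out:
  slide:
    - [-0.545,0.275,0]
    - [-0.56,0.24,0]
    - [-0.575,0.2,0]
    - [0,0,0]
    - [0,0,0]
  delta_rot:
    - [0,0,-0.473]
    - [0,0,-0.473]
    - [0,0,-0.473]
    - [0,0,0]
    - [0,0,0]

```text
clock: 27.05
eef_pos: [604.6, -125.1, 143.3]
tool_rot: [0.754, 0.657, 0.0, -0.0]
ft_force: [0.4, 0.6, -0.6]
finger_gap: 0.328
```

```bash
python3 -c "
from h import *
plan(604.5,-125,55,1.435,5)
f=grab('wrist','w11')
"
```

```text
clock 27.05 pos [ 604.6 -125.1  143.3] yaw 1.434 gap 27.9 F [ 0.4  0.6 -0.6] dist 88.3
 slide [[0.0, -0.001, 0.353], [0.0, -0.001, 0.353], [0.0, -0.001, 0.353], [0.0, -0.0, 0.353], [0.0, -0.0, 0.353]] 
 rot [[0.0, -0.0, -0.002], [0.0, -0.0, -0.002], [0.0, -0.0, -0.002], [0.0, -0.0, -0.002], [0.0, -0.0, -0.002]]
```

View pics/w11.png

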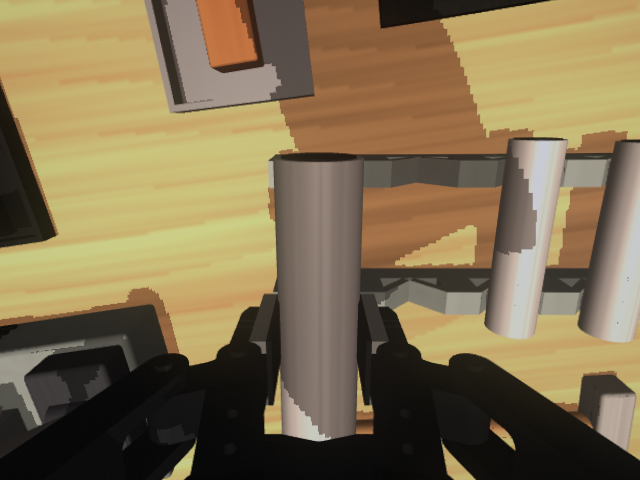

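Call:
carry_out:
  slide:
    - [0,0,0.3]
    - [0,0,0.5]
    - [0,0,0.5]
    - [0,0,0.4]
    - [0,0,0.1]
  delta_rot:
    - [0,0,0]
    - [0,0,0]
    - [0,0,0]
    - [0,0,0]
    - [0,0,0]

```text
clock: 27.6
eef_pos: [603.4, -123.6, 50.3]
tool_rot: [0.753, 0.658, -0.001, -0.001]
ft_force: [0.0, 0.0, -1.4]
finger_gap: 0.327
```

Call:
carry_out:
  slide:
    - [0,0,0.08]
    - [0,0,0.08]
    - [0,0,0.08]
    - [0,0,0.05]
    - [0,0,0]
  delta_rot:
    - [0,0,0]
    - [0,0,0]
    - [0,0,0]
    - [0,0,0]
    - [0,0,0]

```text
clock: 28.1
eef_pos: [605.1, -124.3, 38.7]
tool_rot: [0.753, 0.658, 0.0, 0.0]
ft_force: [1.3, 1.2, -0.3]
finger_gap: 0.33
```

```bash
python3 -c "
from h import *
plan(604.5,-125,38,1.435,5)
"
```

```text
clock 28.1 pos [ 605.1 -124.3   38.7] yaw 1.436 gap 28.1 F [ 1.3  1.2 -0.3] dist 1.2
 slide [[-0.003, -0.002, 0.003], [-0.003, -0.002, 0.003], [-0.003, -0.002, 0.003], [-0.003, -0.002, 0.003], [-0.003, -0.002, 0.003]] 
 rot [[0.001, -0.0, 0.001], [0.001, -0.0, 0.001], [0.001, -0.0, 0.001], [0.001, -0.0, 0.001], [0.001, -0.0, 0.001]]
```

Call:
carry_out:
  slide:
    - [0,0,0]
    - [0,0,0]
    - [0,0,0]
    - [0,0,0]
    - [0,0,0]
  delta_rot:
    - [0,0,0]
    - [0,0,0]
    - [0,0,0]
    - [0,0,0]
    - [0,0,0]
  jaw: -0.1

```text
clock: 28.6
eef_pos: [604.7, -124.6, 38.3]
tool_rot: [0.753, 0.658, 0.0, 0.0]
ft_force: [0.0, -0.2, -0.3]
finger_gap: 0.55
```

Call:
carry_out:
  slide:
    - [0,0,-0.3]
    - [0,0,-0.8]
    - [0,0,-0.9]
    - [0,0,-0.9]
    - [0,0,-0.9]
  delta_rot:
    - [0,0,0]
    - [0,0,0]
    - [0,0,0]
    - [0,0,0]
    - [0,0,0]

```text
clock: 29.1
eef_pos: [604.4, -124.1, 231.3]
tool_rot: [0.753, 0.658, 0.0, 0.0]
ft_force: [1.2, -0.6, 0.4]
finger_gap: 0.549
```

```bash
python3 -c "
from h import *
f=grab('wrist','w12');P=cloud(f)
for y in ((28,100),(-40,28),(-160,-90)):
  Q=box(P,50,75,(540,720),y);print(rect(Q),Q[:,2].max())
fs=[grab('scene','s12'),grab('side','d12')]
np.save('fs2.npy',np.array(fs,dtype=object),allow_pickle=True)
plan(640,-330,260,1.59,8)
c=[cv2.resize(x,None,fx=3,fy=3) for x in (fs[0]['pixels'][170:290,90:290],fs[1]['pixels'][110:230,270:470])]
cv2.imwrite('pics/c12.png',np.vstack(c)[:,:,::-1])
"
```

```text
(array([630. ,  58.3]), 121.1, 29.5, -0.142, 5472) 63.124656294331146
(array([620. ,  -2.3]), 121.2, 30.0, -0.132, 5348) 63.28062526205065
(array([ 603.3, -124.6]), 120.6, 29.1, -0.134, 5149) 63.1922821174864
clock 29.25 pos [ 606.1 -124.3  232.5] yaw 1.436 gap 46.8 F [-0.4 -0.  -1.6] dist 210.3
 slide [[-0.498, 0.154, -0.068], [-0.501, 0.144, -0.068], [-0.504, 0.134, -0.068], [-0.506, 0.125, -0.068], [-0.508, 0.115, -0.068]] 
 rot [[0.005, 0.001, -0.138], [0.005, 0.001, -0.138], [0.005, 0.001, -0.138], [0.005, 0.001, -0.138], [0.005, 0.001, -0.138]]
 slide [[-0.511, 0.105, -0.068], [-0.512, 0.095, -0.069], [-0.514, 0.085, -0.069]] 
 rot [[0.005, 0.001, -0.138], [0.005, 0.001, -0.138], [0.005, 0.001, -0.138]]
```

View pics/w12.png

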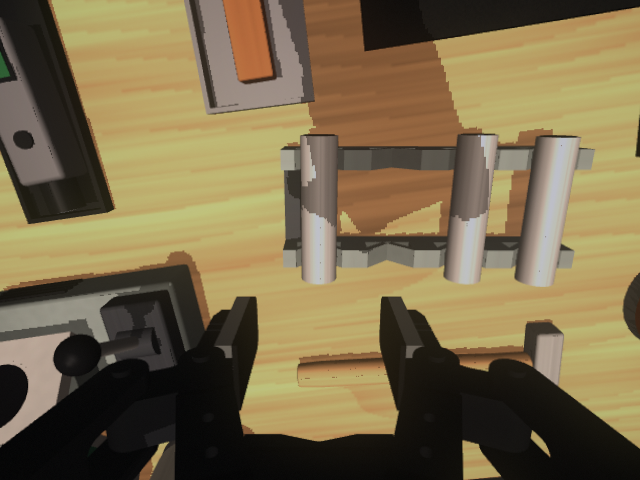

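View pics/c12.png

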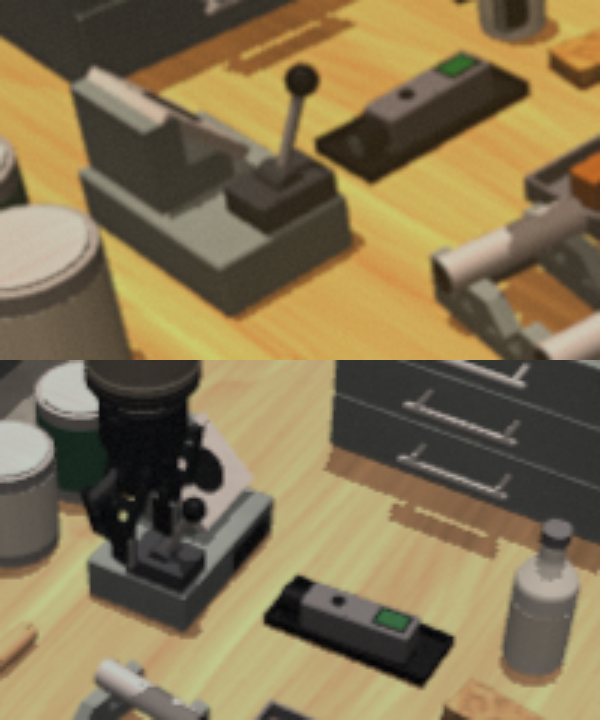

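All three tubes are seated (grooves 0, 2 and 3; tops at about 60 to 63 mm). Next I'll view the console and lever from above.

```bash
python3 -c "
from h import *
plan(700,-335,300,1.57,8)
"
```

```text
clock 29.25 pos [ 606.1 -124.3  232.5] yaw 1.436 gap 46.8 F [-0.4 -0.  -1.6] dist 240.4
 slide [[-0.49, 0.305, -0.167], [-0.495, 0.296, -0.167], [-0.5, 0.288, -0.167], [-0.505, 0.279, -0.168], [-0.51, 0.271, -0.168]] 
 rot [[0.005, 0.001, -0.12], [0.005, 0.001, -0.12], [0.005, 0.001, -0.12], [0.005, 0.001, -0.12], [0.005, 0.001, -0.12]]
 slide [[-0.514, 0.262, -0.168], [-0.518, 0.253, -0.168], [-0.523, 0.244, -0.169]] 
 rot [[0.005, 0.001, -0.12], [0.005, 0.001, -0.12], [0.005, 0.001, -0.12]]
```

Call:
carry_out:
  slide:
    - [-0.49,0.3,-0.17]
    - [-0.5,0.3,-0.17]
    - [-0.5,0.29,-0.17]
    - [-0.5,0.28,-0.17]
    - [-0.51,0.27,-0.17]
  delta_rot:
    - [0,0,-0.12]
    - [0,0,-0.12]
    - [0,0,-0.12]
    - [0,0,-0.12]
    - [0,0,-0.12]

```text
clock: 29.75
eef_pos: [663.6, -257.2, 270.8]
tool_rot: [0.725, 0.689, -0.0, -0.001]
ft_force: [0.1, 0.5, 0.4]
finger_gap: 0.55
```

Call:
carry_out:
  slide:
    - [-0.51,0.26,-0.17]
    - [-0.52,0.25,-0.17]
    - [-0.52,0.24,-0.17]
    - [0,0,0]
    - [0,0,0]
  delta_rot:
    - [0,0,-0.12]
    - [0,0,-0.12]
    - [0,0,-0.12]
    - [0,0,0]
    - [0,0,0]
  jaw: 1

```text
clock: 30.25
eef_pos: [698.3, -335.0, 295.5]
tool_rot: [0.708, 0.707, 0.0, -0.001]
ft_force: [-0.3, 1.3, 0.1]
finger_gap: -0.001
```

```bash
python3 -c "
from h import *
f=grab('wrist','w13');np.save('w13.npy',np.array([f],dtype=object),allow_pickle=True)
print(arm.get_state()['eef_pos'],yawof(arm.get_state()))
"
```

```text
[ 698.225731   -334.22942366  295.67515679] 1.5703248240662504
```

View pics/w13.png

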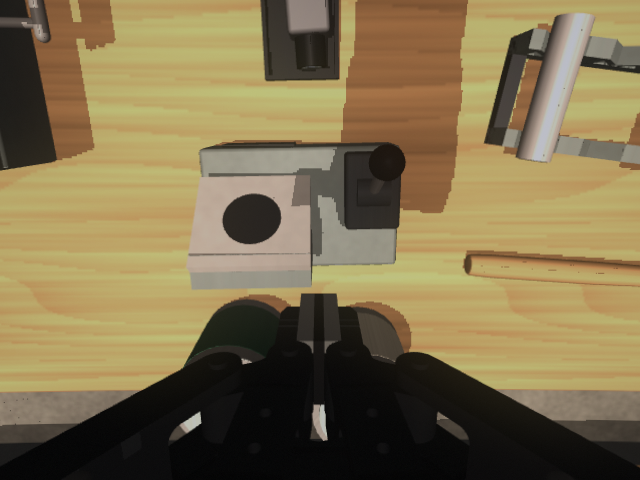

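Clear view: knob (387,162), spot (252,218), lever base (372,190).

```bash
python3 -c "
from h import *
f=np.load('w13.npy',allow_pickle=True)[0];P=cloud(f);im=f['pixels']
g=cv2.cvtColor(im,cv2.COLOR_RGB2GRAY)
# spot
m=((g<70)&(np.indices(g.shape)[1]>210)&(np.indices(g.shape)[1]<295)&(np.indices(g.shape)[0]>185)&(np.indices(g.shape)[0]<252)).astype(np.uint8)
n,l,st,ce=cv2.connectedComponentsWithStats(m);i=1+np.argmax(st[1:,4]);u,v=ce[i];print('spot px',u,v,st[i])
Q=P[l==i];print('spot',np.nanmedian(Q,0),dep(f,u,v))
# face plane from spot + white around
F=P[185:245,205:300].reshape(-1,3);F=F[np.isfinite(F[:,0])&(F[:,2]>60)]
c=F.mean(0);w=np.linalg.svd(F-c)[2][2];w*=np.sign(w[2]);print('normal',w,'yaw',np.arctan2(-w[1],-w[0]),'cz',c)
# face lateral edges/ledge rect
print('ledge',rect(box(P,46,54,(600,820),(-480,-220))))
print('lbase',rect(box(P,72,78,(640,800),(-340,-230))))
# knob
K=box(P,110,175,(620,760),(-340,-250));print('knobtop',K[:,2].max(),len(K))
from scipy.optimize import least_squares
r=least_squares(lambda p:np.linalg.norm(K-p,axis=1)-13,K.mean(0)-[0,0,8],loss='soft_l1');print('knob',r.x.round(1),np.abs(r.fun).mean())
fs=np.load('fs.npy',allow_pickle=True)
for q in fs:
  print('reproj',proj(q,r.x),proj(q,dep(f,u,v)))
"
```

```text
spot px 251.4469696969697 218.50267379679144 [ 223  194   58   50 2244]
spot [ 706.09673484 -392.71589463  102.54379231] [ 706.24259316 -392.78312349  102.04325234]
normal [-0.71149667 -0.01251051  0.70257809] yaw 0.01758155642978207 cz [ 703.13488045 -392.64274004   98.82518552]
ledge (array([ 709.2, -352.9]), 190.4, 119.6, -1.553, 9079)
lbase (array([ 688.3, -286.2]), 69.7, 49.9, 0.018, 2412)
knobtop 159.6985797997374 1115
knob [ 654.8 -286.8  145.1] 1.5056143076824557
reproj (np.float64(189.9960209757927), np.float64(195.7466263788634)) (np.float64(146.7840702598382), np.float64(204.28808603619672))
reproj (np.float64(334.49295699342196), np.float64(160.1078387209119)) (np.float64(338.1342859353939), np.float64(146.52978289668013))
```

```bash
python3 -c "
from h import *
plan(600,-287,260,1.588,5)
"
```

```text
clock 30.3 pos [ 698.2 -334.2  295.7] yaw 1.57 gap -0.1 F [-0.2  0.4 -0.3] dist 114.7
 slide [[0.189, -0.393, 0.143], [0.19, -0.392, 0.143], [0.191, -0.392, 0.143], [0.193, -0.391, 0.143], [0.194, -0.39, 0.143]] 
 rot [[-0.001, -0.002, -0.025], [-0.001, -0.002, -0.025], [-0.001, -0.002, -0.025], [-0.001, -0.002, -0.025], [-0.001, -0.002, -0.025]]
```

Call:
carry_out:
  slide:
    - [0.19,-0.4,0.1]
    - [0.19,-0.4,0.1]
    - [0.19,-0.4,0.15]
    - [0.19,-0.4,0.2]
    - [0.19,-0.4,0.3]
  delta_rot:
    - [0,0,-0.025]
    - [0,0,-0.025]
    - [0,0,-0.025]
    - [0,0,-0.025]
    - [0,0,-0.025]

```text
clock: 30.8
eef_pos: [597.1, -286.5, 253.8]
tool_rot: [0.701, 0.713, -0.0, 0.0]
ft_force: [0.4, 0.1, 0.4]
finger_gap: 0.002
```

Call:
carry_out:
  slide:
    - [0,0,0.6]
    - [0,0,0.7]
    - [0,0,0.6]
    - [0,0,0.5]
    - [0,0,0]
  delta_rot:
    - [0,0,0]
    - [0,0,0]
    - [0,0,0]
    - [0,0,0]
    - [0,0,0]

```text
clock: 31.3
eef_pos: [596.0, -286.7, 130.7]
tool_rot: [0.701, 0.713, -0.001, -0.002]
ft_force: [-0.8, -0.5, 0.2]
finger_gap: -0.003
```

```bash
python3 -c "
from h import *
plan(625,-287,128,1.588,5)
grab('side','d14')
"
```

```text
clock 31.3 pos [ 596.  -286.7  130.7] yaw 1.588 gap -0.2 F [-0.8 -0.5  0.2] dist 29.1
 slide [[-0.003, 0.116, 0.01], [-0.003, 0.116, 0.01], [-0.003, 0.116, 0.01], [-0.003, 0.116, 0.011], [-0.003, 0.116, 0.011]] 
 rot [[-0.007, -0.003, 0.001], [-0.007, -0.003, 0.001], [-0.007, -0.003, 0.001], [-0.007, -0.003, 0.001], [-0.007, -0.003, 0.001]]
```

View pics/d14.png

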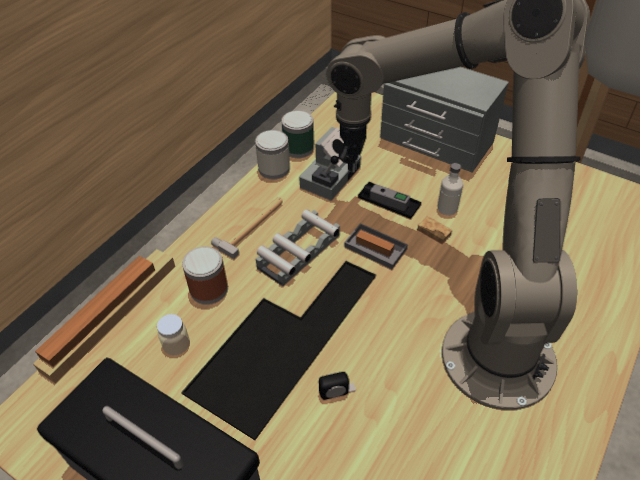

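Call:
carry_out:
  slide:
    - [0,0.3,0.02]
    - [0,0.4,0.02]
    - [0,0.4,0]
    - [0,0.4,0]
    - [0,0.4,0]
  delta_rot:
    - [0,0,0]
    - [0,0,0]
    - [0,0,0]
    - [0,0,0]
    - [0,0,0]

```text
clock: 31.85
eef_pos: [694.4, -286.2, 134.2]
tool_rot: [0.701, 0.713, 0.0, 0.001]
ft_force: [-1.8, -0.7, -0.2]
finger_gap: 0.002
```

Call:
carry_out:
  slide:
    - [0,0.1,0]
    - [0,0.1,0]
    - [0,0.06,0]
    - [0,0.04,0]
    - [0,0,0]
  delta_rot:
    - [0,0,0]
    - [0,0,0]
    - [0,0,0]
    - [0,0,0]
    - [0,0,0]

```text
clock: 32.35
eef_pos: [704.6, -286.0, 132.6]
tool_rot: [0.701, 0.713, -0.002, -0.002]
ft_force: [-27.7, 5.2, 16.6]
finger_gap: -0.002
```

The end stop is reached (28 N). Backing off and checking.

Call:
carry_out:
  slide:
    - [0,-0.3,0]
    - [0,-0.5,0]
    - [0,-0.6,0]
    - [0,-0.6,-0.2]
    - [0,-0.4,-0.6]
  delta_rot:
    - [0,0,0]
    - [0,0,0]
    - [0,0,0]
    - [0,0,0]
    - [0,0,0]

```text
clock: 32.85
eef_pos: [584.4, -288.6, 170.4]
tool_rot: [0.702, 0.713, -0.001, -0.002]
ft_force: [-1.0, -1.0, 1.2]
finger_gap: 0.002
```

Call:
carry_out:
  slide:
    - [0,0,-0.8]
    - [0,0,-0.8]
    - [0,0.2,-0.4]
    - [0,0.2,0]
    - [0,0,0]
  delta_rot:
    - [0,0,0]
    - [0,0,0]
    - [0,0,0]
    - [0,0,0]
    - [0,0,0]
  jaw: -0.6

```text
clock: 33.35
eef_pos: [608.7, -287.8, 272.4]
tool_rot: [0.701, 0.713, 0.0, 0.001]
ft_force: [-0.4, 0.2, -0.7]
finger_gap: 0.792
```

```bash
python3 -c "
from h import *
f=grab('wrist','w15');P=cloud(f)
from scipy.optimize import least_squares
K=box(P,110,175,(620,780),(-320,-250));print(len(K))
if len(K)>50:
  r=least_squares(lambda p:np.linalg.norm(K-p,axis=1)-13,K.mean(0)-[0,0,8],loss='soft_l1');print('knob',r.x.round(1),np.abs(r.fun).mean(),'ang',np.arctan2(r.x[0]-688.3,r.x[2]-72)+.5)
f2=grab('scene','s15')
plan(508,-345,240,1.62,6)
"
```

```text
1275
knob [ 725.  -285.5  141.2] 4.007357924778396 ang 0.9883023688985093
clock 33.45 pos [ 607.6 -287.8  271. ] yaw 1.587 gap 68.0 F [-0.3 -0.4 -0.1] dist 118.9
 slide [[-0.185, -0.335, 0.104], [-0.183, -0.336, 0.104], [-0.182, -0.337, 0.103], [-0.18, -0.338, 0.103], [-0.178, -0.339, 0.103]] 
 rot [[-0.001, -0.0, -0.039], [-0.001, -0.0, -0.039], [-0.001, -0.0, -0.039], [-0.001, -0.0, -0.039], [-0.001, -0.0, -0.039]]
 slide [[-0.176, -0.34, 0.103]] 
 rot [[-0.001, -0.0, -0.039]]
```

View pics/w15.png

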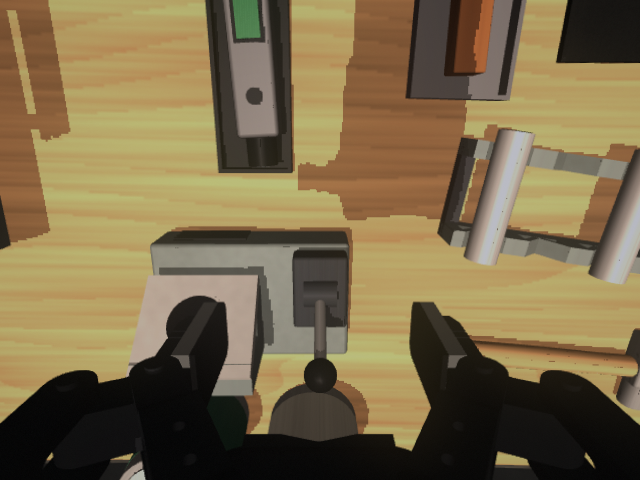

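View pics/s15.png

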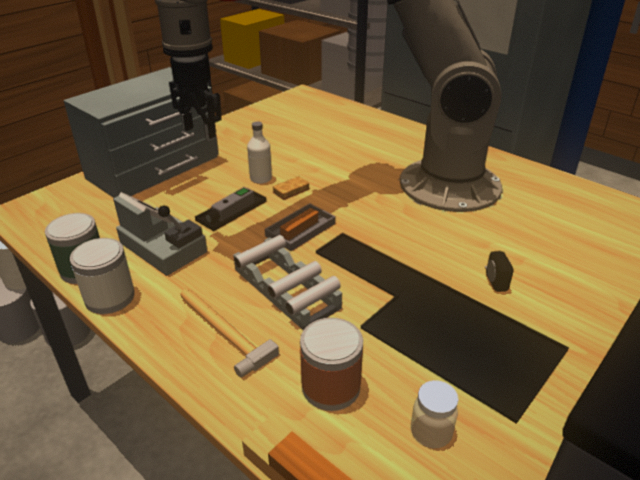

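The lever reads 0.99 rad (knob (320,376), leaning to +x). Moving over the thermometer.

Call:
carry_out:
  slide:
    - [-0.185,-0.335,0.1]
    - [-0.18,-0.335,0.1]
    - [-0.18,-0.335,0.1]
    - [-0.18,-0.34,0.1]
    - [-0.18,-0.34,0.1]
  delta_rot:
    - [0,0,-0.04]
    - [0,0,-0.04]
    - [0,0,-0.04]
    - [0,0,-0.04]
    - [0,0,-0.04]

```text
clock: 33.95
eef_pos: [523.6, -335.7, 245.6]
tool_rot: [0.691, 0.723, -0.0, -0.001]
ft_force: [-1.0, -0.7, -0.5]
finger_gap: 0.799
```

Call:
carry_out:
  slide:
    - [-0.18,-0.34,0.1]
    - [0,0,0]
    - [0,0,0]
    - [0,0,0]
    - [0,0,0]
  delta_rot:
    - [0,0,-0.04]
    - [0,0,0]
    - [0,0,0]
    - [0,0,0]
    - [0,0,0]

```text
clock: 34.45
eef_pos: [509.2, -344.6, 241.8]
tool_rot: [0.689, 0.725, 0.0, -0.0]
ft_force: [0.3, 0.1, 0.3]
finger_gap: 0.806
```

```bash
python3 -c "
from h import *
f=grab('wrist','w16');P=cloud(f)
Q=box(P,39,48,(400,600),(-390,-300));a=rect(Q);print('body',a,np.median(Q[:,2]))
print('all',rect(box(P,26,48,(400,640),(-390,-300))))
print('dock',rect(box(P,10,17.5,(380,640),(-420,-280))))
plan(a[0][0],a[0][1],20,a[3]+np.pi/2,6)
"
```

```text
body (array([ 503.4, -347.2]), 140.8, 37.5, 0.065, 6041) 42.716357566678084
all (array([ 505.9, -347.1]), 145.7, 37.6, 0.065, 6821)
dock (array([ 495.5, -352.9]), 184.7, 71.5, 0.018, 2509)
clock 34.5 pos [ 509.2 -344.6  241.8] yaw 1.622 gap 68.0 F [-0.1  0.6  0.6] dist 221.9
 slide [[-0.008, -0.02, 0.739], [-0.008, -0.02, 0.739], [-0.008, -0.02, 0.739], [-0.008, -0.02, 0.739], [-0.008, -0.02, 0.739]] 
 rot [[0.0, -0.0, -0.017], [0.0, -0.0, -0.017], [0.0, -0.0, -0.017], [0.0, -0.0, -0.017], [0.0, -0.0, -0.017]]
 slide [[-0.007, -0.02, 0.739]] 
 rot [[0.0, -0.0, -0.017]]
```

View pics/w16.png

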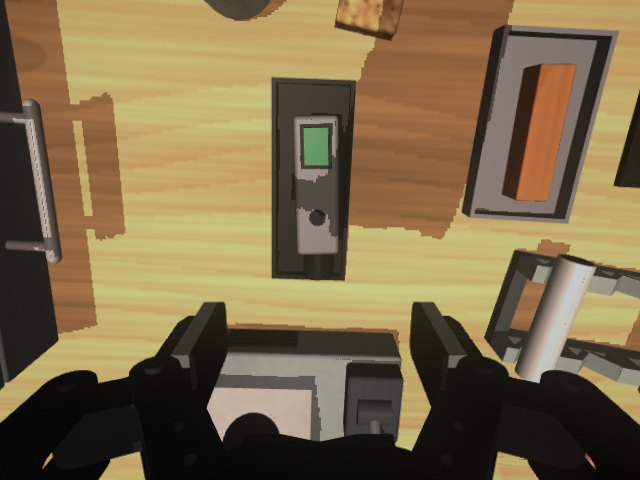

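Call:
carry_out:
  slide:
    - [-0.02,-0.08,0.6]
    - [-0.02,-0.08,0.8]
    - [-0.02,-0.06,0.8]
    - [0,-0.04,0.8]
    - [0,-0.02,0.7]
  delta_rot:
    - [0,0,-0.05]
    - [0,0,-0.05]
    - [0,0,0]
    - [0,0,0]
    - [0,0,0]

```text
clock: 35.0
eef_pos: [494.7, -348.5, 54.9]
tool_rot: [0.684, 0.729, 0.0, -0.0]
ft_force: [0.2, -0.5, -0.2]
finger_gap: 0.801
```

Call:
carry_out:
  slide:
    - [0,0,0]
    - [0,0,0]
    - [0,0,0]
    - [0,0,0]
    - [0,0,0]
  delta_rot:
    - [0,0,0]
    - [0,0,0]
    - [0,0,0]
    - [0,0,0]
    - [0,0,0]

```text
clock: 35.5
eef_pos: [495.4, -349.5, 58.2]
tool_rot: [0.684, 0.729, 0.0, 0.001]
ft_force: [-0.3, 0.2, 0.5]
finger_gap: 0.802
```

```bash
python3 -c "
from h import *
plan(495,-347.8,20.5,1.636,4)
"
```

```text
clock 35.5 pos [ 495.4 -349.5   58.2] yaw 1.634 gap 68.1 F [-0.3  0.2  0.5] dist 37.7
 slide [[0.009, -0.002, 0.188], [0.009, -0.002, 0.188], [0.009, -0.002, 0.188], [0.009, -0.002, 0.188]] 
 rot [[0.002, 0.002, -0.003], [0.002, 0.002, -0.003], [0.002, 0.002, -0.003], [0.002, 0.002, -0.003]]
```

Call:
carry_out:
  slide:
    - [0.01,0,0.2]
    - [0.01,0,0.2]
    - [0.01,0,0.2]
    - [0.01,0,0.14]
    - [0,0,0]
  delta_rot:
    - [0,0,0]
    - [0,0,0]
    - [0,0,0]
    - [0,0,0]
    - [0,0,0]

```text
clock: 36.0
eef_pos: [494.1, -346.4, 18.4]
tool_rot: [0.684, 0.729, -0.0, -0.001]
ft_force: [0.7, 0.0, 0.2]
finger_gap: 0.801
```

Call:
carry_out:
  slide:
    - [0,0,0]
    - [0,0,0]
    - [0,0,0]
    - [0,0,0]
    - [0,0,0]
  delta_rot:
    - [0,0,0]
    - [0,0,0]
    - [0,0,0]
    - [0,0,0]
    - [0,0,0]
  jaw: 1
  grip_force: 80

```text
clock: 36.5
eef_pos: [495.1, -347.1, 20.5]
tool_rot: [0.684, 0.729, 0.0, 0.0]
ft_force: [-0.6, 1.5, 6.2]
finger_gap: 0.429
```

Call:
carry_out:
  slide:
    - [0,0,0]
    - [0,0,-0.1]
    - [0,0,-0.3]
    - [0,0,-0.5]
    - [0,0,-0.5]
  delta_rot:
    - [0,0,0]
    - [0,0,0]
    - [0,0,0]
    - [0,0,0]
    - [0,0,0]

```text
clock: 37.0
eef_pos: [494.7, -346.8, 91.5]
tool_rot: [0.684, 0.729, 0.0, -0.0]
ft_force: [-0.0, 0.2, -1.5]
finger_gap: 0.426
```

```bash
python3 -c "
from h import *
f=grab('wrist','w17');P=cloud(f);s=arm.get_state();z=s['eef_pos'][2]
plan(522,-392.8-0.0176*-186,99,1.5884,5)
for lo,hi in((15,32),(-10,32)):
  Q=box(P,z+lo,z+hi,(380,640),(-390,-300));print(rect(Q),np.median(Q[:,2]))
"
```

```text
clock 37.05 pos [ 496.5 -347.5   95.6] yaw 1.635 gap 36.7 F [ 3.1 -2.5  1.6] dist 49.3
 slide [[-0.174, 0.091, -0.013], [-0.174, 0.092, -0.013], [-0.173, 0.094, -0.013], [-0.172, 0.096, -0.013], [-0.171, 0.097, -0.014]] 
 rot [[0.005, 0.004, 0.067], [0.005, 0.004, 0.067], [0.005, 0.004, 0.067], [0.005, 0.004, 0.067], [0.005, 0.004, 0.067]]
(array([ 482.9, -347.1]), 104.2, 62.0, -0.191, 33164) 113.96072072669767
(array([ 483.2, -348.5]), 101.7, 64.2, 0.07, 35173) 113.88933770953204
```

View pics/w17.png

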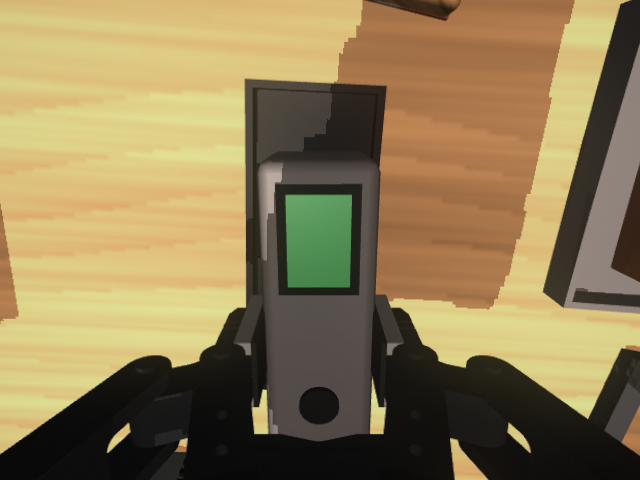

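```bash
python3 -c "
from h import *
plan(522.2,-396,99.5,1.5884,5)
"
```

```text
clock 37.05 pos [ 496.5 -347.5   95.6] yaw 1.635 gap 36.7 F [ 3.1 -2.5  1.6] dist 55.0
 slide [[-0.2, 0.09, -0.015], [-0.199, 0.092, -0.015], [-0.199, 0.094, -0.015], [-0.198, 0.096, -0.015], [-0.197, 0.097, -0.016]] 
 rot [[0.005, 0.004, 0.067], [0.005, 0.004, 0.067], [0.005, 0.004, 0.067], [0.005, 0.004, 0.067], [0.005, 0.004, 0.067]]
```

Call:
carry_out:
  slide:
    - [-0.2,0.09,-0.02]
    - [-0.2,0.09,-0.02]
    - [-0.2,0.095,-0.02]
    - [-0.2,0.095,0]
    - [-0.2,0.1,0]
  delta_rot:
    - [0,0,0.067]
    - [0,0,0.067]
    - [0,0,0.067]
    - [0,0,0.067]
    - [0,0,0.067]

```text
clock: 37.55
eef_pos: [520.8, -396.8, 92.2]
tool_rot: [0.701, 0.713, 0.0, -0.0]
ft_force: [0.2, 0.3, -2.2]
finger_gap: 0.425
```

Call:
carry_out:
  slide:
    - [0,0,0]
    - [0,0,0]
    - [0,0,0]
    - [0,0,0]
    - [0,0,0]
  delta_rot:
    - [0,0,0]
    - [0,0,0]
    - [0,0,0]
    - [0,0,0]
    - [0,0,0]

```text
clock: 38.05
eef_pos: [520.3, -395.7, 92.9]
tool_rot: [0.701, 0.713, -0.0, -0.0]
ft_force: [-0.3, -0.2, -1.2]
finger_gap: 0.425
```

```bash
python3 -c "
from h import *
s=arm.get_state();print(R.from_quat(s['tool_rot']).as_matrix().round(4).tolist())
plan(522.2,-396,99.5,1.5884,5)
f=grab('wrist','w18')
for n in('side','scene'):
  q=grab(n,n+'18');P=cloud(q)
  Q=box(P,112,126,(440,600),(-440,-350));print(n,rect(Q),np.percentile(Q[:,2],[5,50,95]))
"
```

```text
[[-0.0174, 0.9998, -0.0001], [0.9998, 0.0174, -0.0], [-0.0, -0.0001, -1.0]]
clock 38.05 pos [ 520.3 -395.7   92.9] yaw 1.588 gap 36.1 F [-0.3 -0.2 -1.2] dist 6.9
 slide [[-0.001, 0.007, -0.026], [-0.001, 0.007, -0.026], [-0.001, 0.007, -0.026], [-0.001, 0.007, -0.026], [-0.001, 0.007, -0.026]] 
 rot [[-0.0, 0.0, -0.0], [-0.0, 0.0, -0.0], [-0.0, 0.0, -0.0], [-0.0, 0.0, -0.0], [-0.0, 0.0, -0.0]]
side (array([ 525.9, -389.5]), 140.8, 56.9, 0.146, 248) [112.4488545  116.41181312 122.60948702]
scene (array([ 522. , -390.6]), 115.7, 60.2, 0.251, 278) [112.24935385 114.51339459 123.75629085]
```

View pics/w18.png

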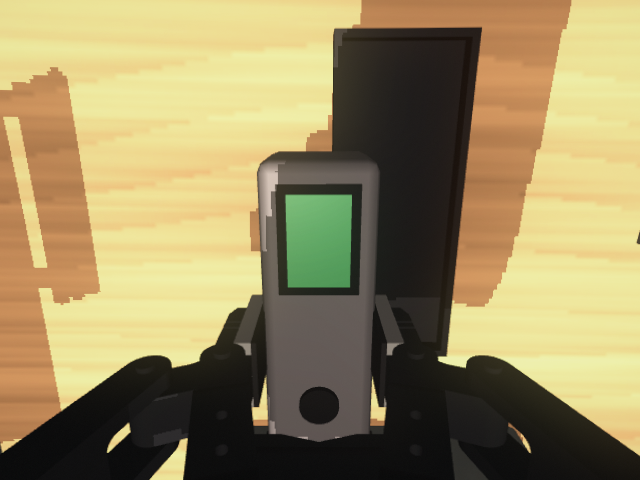

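View pics/scene18.png

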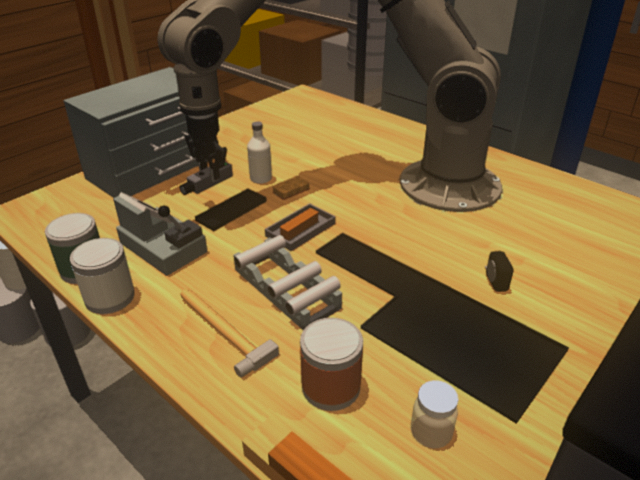

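Call:
carry_out:
  slide:
    - [0,0.02,-0.06]
    - [0,0.02,-0.06]
    - [0,0,-0.02]
    - [0,0,0]
    - [0,0,0]
  delta_rot:
    - [0,0,0]
    - [0,0,0]
    - [0,0,0]
    - [0,0,0]
    - [0,0,0]

```text
clock: 38.7
eef_pos: [522.4, -395.9, 99.8]
tool_rot: [0.701, 0.713, -0.0, 0.0]
ft_force: [0.6, -0.5, -1.9]
finger_gap: 0.427
```

```bash
python3 -c "
from h import *
plan(522.2,-396,99.5,1.5884,5)
f=grab('wrist');P=cloud(f)
Q=P[175:430,275:365].reshape(-1,3);Q=Q[np.isfinite(Q[:,0])&(Q[:,2]>100)];c=np.median(Q,0);Q=Q[abs(Q[:,2]-c[2])<6];c=Q.mean(0);w=np.linalg.svd(Q-c,full_matrices=False)[2][2];print('top',c,w*np.sign(w[2]),Q.std(0))
# side edges of body -> yaw and centre
Q=P[160:290].reshape(-1,3);Q=Q[np.isfinite(Q[:,0])&(Q[:,2]>c[2]-6)&(Q[:,2]<c[2]+6)];print(rect(Q), Q[:,0].min())
"
```

```text
clock 38.7 pos [ 522.4 -395.9   99.8] yaw 1.588 gap 36.3 F [ 0.6 -0.5 -1.9] dist 0.4
 slide [[-0.0, -0.001, 0.001], [-0.0, -0.001, 0.001], [-0.0, -0.001, 0.001], [-0.0, -0.001, 0.001], [-0.0, -0.001, 0.001]] 
 rot [[-0.0, 0.0, -0.001], [-0.0, 0.0, -0.001], [-0.0, 0.0, -0.001], [-0.0, 0.0, -0.001], [-0.0, 0.0, -0.001]]
top [ 507.4215781  -396.62985064  122.45758147] [0.00834717 0.00225974 0.99996261] [26.47056285  8.53260052  0.8185289 ]
(array([ 481.9, -397.5]), 42.8, 38.2, 0.015, 15325) 460.28905108665896
```

Pose checks: body centre ≈(520.3, -396.5, 102.7), pitch 0.008 rad, lens 100 mm from the spot. Holding.

Call:
carry_out:
  slide:
    - [0,0,0]
    - [0,0,0]
    - [0,0,0]
    - [0,0,0]
    - [0,0,0]
  delta_rot:
    - [0,0,0]
    - [0,0,0]
    - [0,0,0]
    - [0,0,0]
    - [0,0,0]

```text
clock: 39.25
eef_pos: [522.4, -395.9, 99.8]
tool_rot: [0.701, 0.713, 0.0, -0.0]
ft_force: [-0.6, 0.7, -1.6]
finger_gap: 0.426
```

Call:
carry_out:
  slide:
    - [0,0,0]
    - [0,0,0]
    - [0,0,0]
    - [0,0,0]
    - [0,0,0]
  delta_rot:
    - [0,0,0]
    - [0,0,0]
    - [0,0,0]
    - [0,0,0]
    - [0,0,0]

```text
clock: 39.75
eef_pos: [522.4, -395.9, 99.8]
tool_rot: [0.701, 0.713, 0.0, -0.0]
ft_force: [-0.0, -0.7, -1.8]
finger_gap: 0.424
```

Call:
carry_out:
  slide:
    - [0,0,0]
    - [0,0,0]
    - [0,0,0]
    - [0,0,0]
    - [0,0,0]
  delta_rot:
    - [0,0,0]
    - [0,0,0]
    - [0,0,0]
    - [0,0,0]
    - [0,0,0]

```text
clock: 40.25
eef_pos: [522.4, -395.9, 99.8]
tool_rot: [0.701, 0.713, 0.0, -0.0]
ft_force: [0.2, 0.2, -1.5]
finger_gap: 0.426
```

Call:
carry_out:
  slide:
    - [0,0,0]
    - [0,0,0]
    - [0,0,0]
    - [0,0,0]
    - [0,0,0]
  delta_rot:
    - [0,0,0]
    - [0,0,0]
    - [0,0,0]
    - [0,0,0]
    - [0,0,0]

```text
clock: 40.75
eef_pos: [522.4, -395.9, 99.8]
tool_rot: [0.701, 0.713, 0.0, -0.0]
ft_force: [-0.1, -0.3, -2.4]
finger_gap: 0.429
```

```bash
python3 -c "
from h import *
f=grab('wrist','w19');P=cloud(f)
Q=P[175:430,275:365].reshape(-1,3);Q=Q[np.isfinite(Q[:,0])&(Q[:,2]>100)];c=np.median(Q,0);Q=Q[abs(Q[:,2]-c[2])<6];c=Q.mean(0);w=np.linalg.svd(Q-c,full_matrices=False)[2][2];print('top',c,w*np.sign(w[2]))
Q=P[160:290].reshape(-1,3);Q=Q[np.isfinite(Q[:,0])&(Q[:,2]>c[2]-6)&(Q[:,2]<c[2]+6)];print(rect(Q), Q[:,0].min())
plan(484,-353,90,1.589,6)
"
```

```text
top [ 507.44380934 -396.60926373  122.45548792] [0.00836824 0.00209014 0.9999628 ]
(array([ 482. , -397.4]), 42.8, 38.1, 0.019, 15340) 460.3441939233669
clock 40.8 pos [ 522.4 -395.9   99.8] yaw 1.588 gap 35.9 F [-0.5 -0.1 -1.9] dist 58.4
 slide [[0.145, -0.126, 0.033], [0.145, -0.126, 0.033], [0.145, -0.126, 0.033], [0.145, -0.125, 0.033], [0.145, -0.125, 0.033]] 
 rot [[-0.0, -0.0, -0.001], [-0.0, -0.0, -0.001], [-0.0, -0.0, -0.001], [-0.0, -0.0, -0.001], [-0.0, -0.0, -0.001]]
 slide [[0.145, -0.125, 0.033]] 
 rot [[-0.0, -0.0, -0.001]]
```

Call:
carry_out:
  slide:
    - [0.145,-0.125,0]
    - [0.145,-0.125,0]
    - [0.145,-0.125,0]
    - [0.145,-0.125,0]
    - [0.145,-0.125,0]
  delta_rot:
    - [0,0,0]
    - [0,0,0]
    - [0,0,0]
    - [0,0,0]
    - [0,0,0]

```text
clock: 41.3
eef_pos: [489.9, -359.5, 99.9]
tool_rot: [0.701, 0.713, -0.0, 0.0]
ft_force: [-0.4, -0.3, -1.7]
finger_gap: 0.427
```

Call:
carry_out:
  slide:
    - [0.145,-0.125,0]
    - [0,0,0]
    - [0,0,0]
    - [0,0,0]
    - [0,0,0]
  delta_rot:
    - [0,0,0]
    - [0,0,0]
    - [0,0,0]
    - [0,0,0]
    - [0,0,0]

```text
clock: 41.8
eef_pos: [484.4, -353.3, 99.8]
tool_rot: [0.701, 0.713, 0.0, 0.0]
ft_force: [0.7, 0.3, -2.0]
finger_gap: 0.424
```

```bash
python3 -c "
from h import *
f=grab('wrist','w20');P=cloud(f)
print('dock rim',rect(box(P,9,18,(380,640),(-420,-280))))
for n in('scene','side'):
  q=cloud(grab(n));print(n,rect(box(q,10,17,(380,640),(-420,-280))))
plan(484.5,-353,22,1.589,5)
"
```

```text
dock rim (array([ 495.9, -353.2]), 184.0, 72.2, 0.018, 2622)
scene (array([ 495.6, -350.5]), 189.8, 79.1, 0.034, 344)
side (array([ 508.7, -348.4]), 234.0, 121.9, -0.032, 321)
clock 41.95 pos [ 484.3 -353.1   99.7] yaw 1.588 gap 36.6 F [-0.8 -0.9 -2.6] dist 77.7
 slide [[0.0, 0.001, 0.311], [0.0, 0.001, 0.311], [0.0, 0.001, 0.311], [0.0, 0.001, 0.311], [0.0, 0.001, 0.311]] 
 rot [[0.0, -0.0, -0.002], [0.0, -0.0, -0.002], [0.0, -0.0, -0.002], [0.0, -0.0, -0.002], [0.0, -0.0, -0.002]]
```

View pics/w20.png

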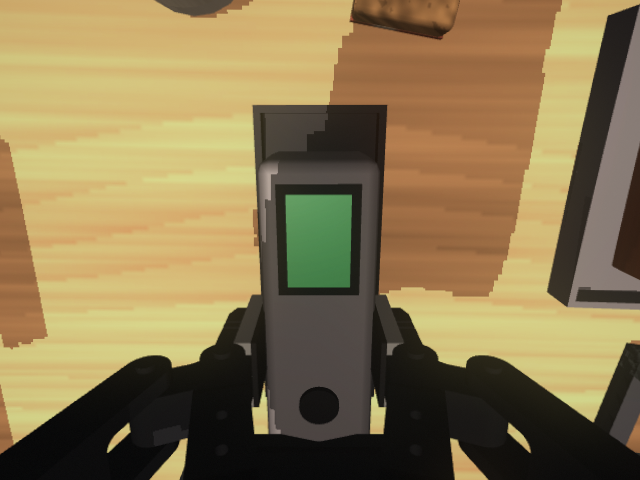

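Aligned with the dock. Lowering.

Call:
carry_out:
  slide:
    - [0,0,0.25]
    - [0,0,0.35]
    - [0,0,0.35]
    - [0,0,0.3]
    - [0,0,0.2]
  delta_rot:
    - [0,0,0]
    - [0,0,0]
    - [0,0,0]
    - [0,0,0]
    - [0,0,0]

```text
clock: 42.45
eef_pos: [483.6, -352.4, 25.1]
tool_rot: [0.701, 0.713, 0.0, -0.001]
ft_force: [-0.5, -0.5, -1.5]
finger_gap: 0.426
```

Call:
carry_out:
  slide:
    - [0,0,0.06]
    - [0,0,0]
    - [0,0,0]
    - [0,0,0]
    - [0,0,0]
  delta_rot:
    - [0,0,0]
    - [0,0,0]
    - [0,0,0]
    - [0,0,0]
    - [0,0,0]

```text
clock: 42.95
eef_pos: [484.4, -353.3, 24.8]
tool_rot: [0.701, 0.713, -0.0, 0.0]
ft_force: [-0.2, -0.1, -1.9]
finger_gap: 0.428
```

Call:
carry_out:
  slide:
    - [0,0,0.03]
    - [0,0,0.03]
    - [0,0,0.02]
    - [0,0,0]
    - [0,0,0]
  delta_rot:
    - [0,0,0]
    - [0,0,0]
    - [0,0,0]
    - [0,0,0]
    - [0,0,0]

```text
clock: 43.45
eef_pos: [484.1, -353.1, 20.5]
tool_rot: [0.701, 0.713, -0.0, -0.0]
ft_force: [-2.7, 0.6, 5.4]
finger_gap: 0.426
```

Call:
carry_out:
  slide:
    - [0,0,0]
    - [0,0,0]
    - [0,0,0]
    - [0,0,0]
    - [0,0,0]
  delta_rot:
    - [0,0,0]
    - [0,0,0]
    - [0,0,0]
    - [0,0,0]
    - [0,0,0]
  jaw: -0.5

```text
clock: 43.95
eef_pos: [484.2, -353.0, 20.3]
tool_rot: [0.701, 0.713, 0.0, -0.0]
ft_force: [0.3, 0.3, -0.3]
finger_gap: 0.749
```

Call:
carry_out:
  slide:
    - [0,0,-0.3]
    - [0,0,-0.8]
    - [0,0,-0.9]
    - [0,0,-0.9]
    - [0,0,-0.9]
  delta_rot:
    - [0,0,0]
    - [0,0,0]
    - [0,0,0]
    - [0,0,0]
    - [0,0,0]

```text
clock: 44.45
eef_pos: [484.1, -352.5, 213.2]
tool_rot: [0.701, 0.713, 0.0, 0.0]
ft_force: [0.1, -0.8, 0.4]
finger_gap: 0.749
```

```bash
python3 -c "
from h import *
f=grab('wrist','w21');P=cloud(f)
Q=box(P,26,48,(400,640),(-400,-300));print('thermo',rect(Q),np.median(Q[:,2]));print('dock',rect(box(P,9,18,(380,640),(-420,-280))))
fs=[grab('scene','s21'),grab('side','d21')]
im,hz=topdown(fs,250,1050,-600,600,2)
cv2.imwrite('pics/top21.png',cv2.resize(im,(800,534))[:,:,::-1])
"
```

```text
thermo (array([ 494.9, -353.5]), 146.1, 38.0, 0.018, 7704) 42.552598440266735
dock (array([ 495.9, -353.2]), 183.3, 72.2, 0.016, 2936)
```

View pics/w21.png

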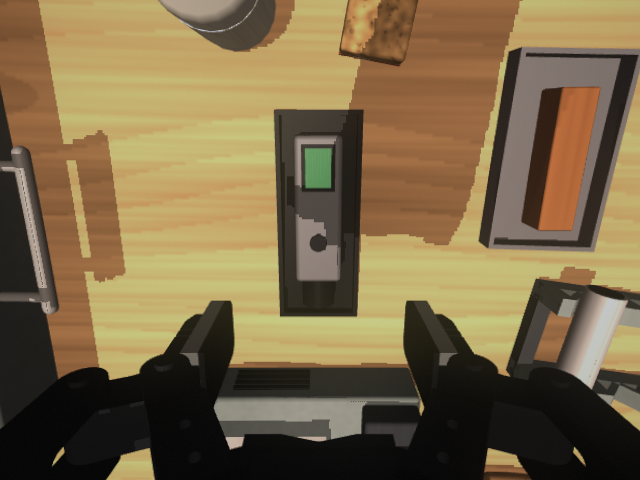

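View pics/d21.png

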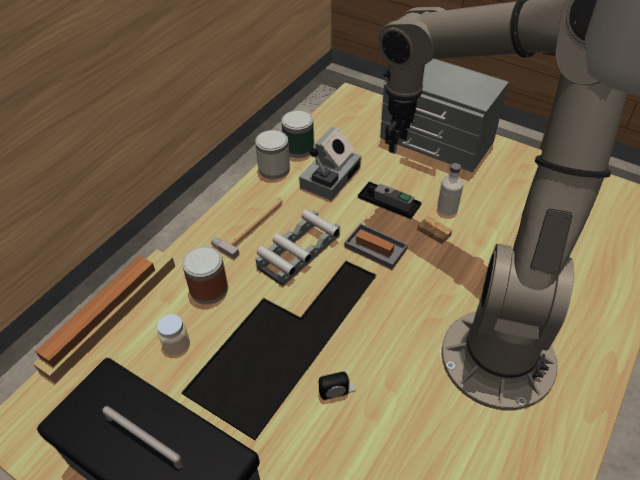

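View pics/s21.png

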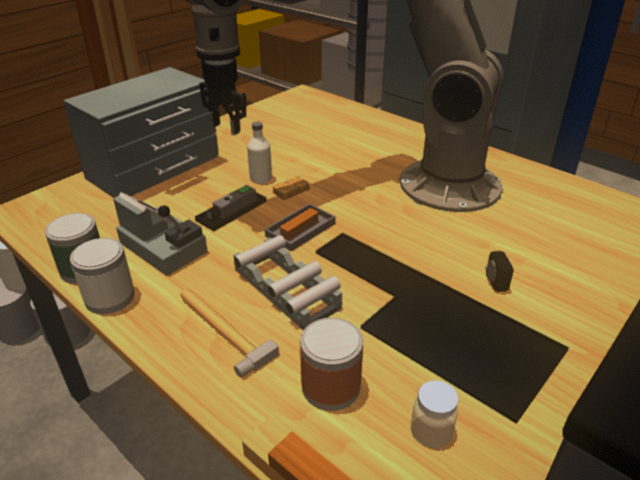

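The thermometer is in its dock at (318,210), and the three tubes, offcut, lever and bystanders all look right. One last numeric check, then handing in.

```bash
python3 -c "
from h import *
P=cloud(grab('scene'))
for y in ((28,100),(-40,28),(-170,-85)):
  Q=box(P,50,70,(540,700),y);print(rect(Q),np.percentile(Q[:,2],98))
K=box(P,125,170,(620,780),(-325,-250));print('knob',np.median(K,0),len(K))
print(arm.get_state()['clock']);print(arm.job_done())
"
```

```text
(array([633.4,  62.8]), 122.0, 30.3, -0.126, 644) 62.79414038604068
(array([621.9,   2.1]), 120.9, 28.9, -0.125, 580) 62.68220697627908
(array([ 605.6, -120.1]), 121.2, 29.2, -0.15, 492) 63.05188419218383
knob [ 730.60572125 -277.8923633   147.2049377 ] 130
44.65
the job is handed in; nothing more can be done
None
```

I did everything in the order asked and handed the job in at 44.7 s; it reports no verdict. Only three tubes were present.

- **Offcut:** it lies flat in the scrap tray, close to centred.
- **Tubes:** they are in grooves 0, 2 and 3. In the wrist views after placing, each was within about 2 mm of its groove's centre and aligned with the rack, with its top at about 60–63 mm.
- **Lever:** I pushed it until it met the end stop (about 28 N) and backed off. It then measured about 0.99 rad, though that sphere fit was rough (4 mm residual).
- **Thermometer reading:** I held it still for about 2 s, level to within 0.01 rad. The lens was about 100 mm from the spot, and the aim was about 1 mm off its middle.
- **Thermometer dock:** it is back in the dock lengthwise, within about 1 mm of centre and in line with the dock.

No check failed outright. The last overall-camera reading of the tubes differs from the wrist camera by 2–5 mm, the same way for all three. I took this as camera offset, since the overall cameras had already disagreed by several millimetres. In the last pictures nothing else on the bench looks moved. I saw no knock and no grip slip.

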